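Refill the lid magazine from the drawer

ROBOT

A 6-joint arm with a two-finger parallel gripper is mounted at the origin on the work surface. World frame = base frame: x ahead of the robot, y to its left, z up, the work surface at z = 0. Lengths are in mm, angles in rad, forces in N, time in s.
With the tool pointing down it reaches from about 325 to 875 mm from the base axis. Payload 4.4 kg.
Tool frame: the origin (TCP) lies between the finger pads; the fingertips stand 17 mm ahead of it and the grasp point (between the pads) lies 2 mm behind it; z points along the fingers, y is the line along which they close (so a half turn about z gives the same grasp; the last joint's range is limited). The gripper opens to 85 mm and grips with 20 to 120 N. Pads are 22 mm wide; open, the fingers measure 114 mm over their backs; the gripper's body (76 mm by 85 mm) begins 54 mm behind the grasp point. The pads swing forward as they close: fully open they stand 13 mm farther back than shut.
Start: joints at [-1.329, 0.207, 1.542, -0, 1.393, -0.15], TCP at [219.553, -531.436, 248.282] pointing down, gripper open.
Joint ranges: [-2.73, 2.73], [-0.86, 2.22], [0.23, 2.46], [-1.11, 4.25], [0.08, 2.63], [-2.82, 2.82]. Speed limits (rad/s): [2.79, 2.79, 3.14, 3.14, 3.14, 3.14].

INTERFACE

Orientations are given as a unit quaternion [w, x, y, z].
In Python, from workcell import ctrl, capture gives the robot as it stands.
- The arm moves only by the tool drive_tool, never from a script. Its argument "steps" is a list of rows, each a list of 3 entries, a list of its own where there are three numbers: the closure, from 0 (fully open) to 1 (shut), then the shift along the tool's x, y, z each as a share of 0.8 m, from -1 to 1, then the turn about the tool's z as a share of 4 degrees, from -1 to 1. In form: [[grip, [tx, ty, tz], roll], ...]. A call has 1 to 20 rows; each row shifts and turns the commanded pose from where the row before left it, along the tool's axes as they then stand; what a row does not reach is not made up. A row lasts 1/12 s, in which the tool goes at most 41.7 mm and 7.16 degrees, less where a joint would pass 70% of its speed; a pose out of reach is approached as far as the arm can. A call with a number of a shift or a turn outside -1 to 1 is refused whole. A call with a gripper value outside its range is refused whole. The fingers move at their own pace and stop on an object; the grip force is fixed at half the most. Time passes only in rows, so rows that do not move let the fingers close. It gives the time, the measured TCP pose, the force, the opening and the grip force at its end, in the units of the state.
- ctrl.get_obs(): the state, without advancing time (a new reading comes with each control period).
- capture(name): name is "scene" or "top" or "wrist"; returns a dict with "img" (420x560x3 uint8, red, green, blue), "range_z" (420x560 float32, mm along the optical axis (not along the pixel's ray), 0 where there is no reading), "fovy" (degrees; the focal length in pixels is half the picture's height over the tangent of half this angle, whatever the lens; pixels are square), "cx", "cy" (the principal point, pixels), "dist_coeffs" ([k1, k2, p1, p2, k3] as OpenCV has them; the pictures are not rectified), "xyz" and "orientation" of the camera in the world; the wrist camera has in their place "mount" (4x4, takes a point from camera to tool coordinates, whose origin is the TCP and whose axes are the flange's). Camera axes: x right, y down, z forward; pixel columns grow to the right and rows downward; lengths in mm; the calibration is good to about 2 mm. A picture is of the moment at which its call begins: read the wrist's pose just before it.
- ctrl.close_job(): hands the job in; it is judged then, once.
The state is a dict: "time": time; "q": joint angles; "dq": joint speeds; "joint_torque": joint torques, N m; "tool_pos": TCP position; "eef_rot": TCP orientation; "wrist_force": force on the tool from outside, world axes, zero at the start; "wrist_torque": the same for the moment, N m; "finger_gap": finger opening in mm; "gripper_force": force on a finger pad.
Only numpy, scipy, OpenCV 4.12 (cv2) and the standard library are available. Lean on these libraries where they do the work, as an engineer would, in place of code of your own. Each camera call takes 0.05 s, during which the arm holds its last target. There are 200 camera calls.

TASK

Pull open the drawer of the low grey unit and load every spare red lid lying in it into the spring-fed lid magazine, one on top of another, pressing each one flat down against the follower until the catches snap over it and hold it. Then push the drawer fully shut. Leave the lidded sample pots, the bottle and the meter standing where they are.

Things in the scene. Friction and masses are not known exactly. Their poses are not given: they have to be found in the camera images.
- cab_drawer0 (a joint): How far the drawer of the low grey drawer unit is pulled out, m: 0 fully shut, 0.18 fully out. It slides towards the unit's own -x (roughly towards the robot) against light friction of 1 to 2 N and stays where it is left.
- cab_drawer0_handle (a point): Middle of the drawer's steel bar handle: a level bar 11 mm thick and 120 mm long along the unit's y, its centreline 35 mm in front of the white drawer front, 47 mm above the table. The top of the unit is 38 mm above the bar. It can be pinched from above, one finger in front of the bar and one behind it.
- cab: The low grey drawer unit with one drawer, fixed to the bench: 260 (x, depth) x 340 (y, width) x 85 mm high. Origin: centre of its underside; its own -x is the front, the way the drawer comes out. With the drawer pulled out, what is open to above ends at the unit's top edge, 115 mm in front of the origin.
- drawer_floor (a point): Centre of the drawer's inner floor, 22 mm above the table; it moves with the drawer and has the unit's axes. The inside is 215 mm long (x) and 298 mm wide (y), open at the top, and its walls rise to 63 mm above the table.
- magazine: Spring-fed lid magazine, fixed to the bench: grey base plate 130 x 120 x 12 mm, four aluminium guide posts around an upright bore 62.6 mm wide, flared at the top and ending 125 mm above the table, and a white follower plate inside. Origin: centre of the base's underside, on the bore's axis. On its +y and -y sides the bore is open for a finger (40 mm gap). Room for four lids.
- mag_catch (a point): Point on the bore's axis level with the underside of the two steel spring catches, 90 mm above the table. The catches stand on the magazine's +x and -x sides and reach 4.5 mm over a lid's edge: steep ramp above, flat below. A lid pushed flat down past them stays once its top is below this point; releasing it sooner leaves it up. With four in, the top lid can go no lower than 8 mm below.
- mag_mouth (a point): Point on the bore's axis 102 mm above the table: where the underside of a lid set flat in the mouth rests on the catches' ramps. From there its top must be pushed down by 30 to 34 mm, with about 8 to 20 N, for the catches to give way and snap over it. Lids already loaded move down before it.
- follower (a joint): How far the magazine's follower plate is pushed down, m: 0 up (plate top 88 mm above the table, just below the catches), 0.070 fully down. Its spring pushes up with 3.3 N at 0 and 7.5 N at the bottom. With k lids held under the catches it reads about 0.016 k - 0.002.
- lid0_center (a point): Centre (half-way up) of a spare lid: a red plastic screw lid, a plain solid disc 60 mm in diameter and 16 mm high, about 30 g, ribbed rim, lying flat in the drawer. Its z axis is the disc's axis. Three or all four of lid0 to lid3 are there; an absent one reads None from the start.
- lid1_center (a point): Centre (half-way up) of a spare lid: a red plastic screw lid, a plain solid disc 60 mm in diameter and 16 mm high, about 30 g, ribbed rim, lying flat in the drawer. Its z axis is the disc's axis. Three or all four of lid0 to lid3 are there; an absent one reads None from the start.
- lid2_center (a point): Centre (half-way up) of a spare lid: a red plastic screw lid, a plain solid disc 60 mm in diameter and 16 mm high, about 30 g, ribbed rim, lying flat in the drawer. Its z axis is the disc's axis. Three or all four of lid0 to lid3 are there; an absent one reads None from the start.
- lid3_center (a point): Centre (half-way up) of a spare lid: a red plastic screw lid, a plain solid disc 60 mm in diameter and 16 mm high, about 30 g, ribbed rim, lying flat in the drawer. Its z axis is the disc's axis. Three or all four of lid0 to lid3 are there; an absent one reads None from the start.
- pot0: A filled, lidded sample pot standing on the bench, a bystander: 65 mm in diameter, 78 mm high; its lid belongs to it. Origin: centre of its underside.
- pot1: A filled, lidded sample pot standing on the bench, a bystander: 65 mm in diameter, 78 mm high; its lid belongs to it. Origin: centre of its underside.
- pot2: A filled, lidded sample pot standing on the bench, a bystander: 65 mm in diameter, 78 mm high; its lid belongs to it. Origin: centre of its underside.
- pot3: A filled, lidded sample pot standing on the bench, a bystander: 65 mm in diameter, 78 mm high; its lid belongs to it. Origin: centre of its underside.
- spray: A white bottle with a black cap, a bystander: 48 mm in diameter, 130 mm high. Origin: centre of its underside.
- meter: A black hand-held meter lying on the bench, a bystander: 165 x 78 x 30 mm. Origin: centre of its underside.
Mind the look-alikes: they are no part of the job. There is more than one size of the magazine; the one meant has the size given above.

How it is judged (in metres and radians):
On the way, in this order (a step that is already met when the one before it is completed fails the run):
1. the drawer is pulled open by more than 100 mm (value of joint cab_drawer0 above 0.1 m), for 0.2 s.
2. every lid lies flat in the magazine's bore, held below the catches (horizontal distance between each of lid0_center, lid1_center, lid2_center, lid3_center and mag_mouth below 0.006 m and z of each of lid0_center, lid1_center, lid2_center, lid3_center in the frame of magazine below 0.086 m and angle between each of lid0_center, lid1_center, lid2_center, lid3_center's own z axis and vertical below 0.12 rad), for 0.3 s.
At the end, for the whole second after the job is handed in: Every lid that is present lies flat (within 0.12 rad) in the magazine, within 6 mm of the bore's axis and with its centre less than 86 mm above the table (held below the catches), at rest, and the drawer is shut to within 10 mm (all of step 2 and value of joint cab_drawer0 below 0.01 m and linear speed of each of lid0, lid1, lid2, lid3 below 0.02 m/s); the robot touches nothing.
It fails at once if a pot or the bottle is knocked over (angle between any of pot0, pot1, pot2, pot3, spray's own z axis and vertical above 0.5 rad).
It fails at once if a pot, the bottle or the meter is shifted by more than 40 mm (distance of any of pot0, pot1, pot2, pot3, spray, meter from where it was at the start of the episode above 0.04 m).
Of lid0, lid1, lid2, lid3 only 3 to 4 are there at a start; the rules pass over those that are not, and their reading is None.
At some moment in a run one of lid0, lid1, lid2, lid3 may be knocked a few centimetres aside while the robot is not near it.
Once in a run the grip may slacken for a moment while it holds something.
It also fails if it takes over 210 s, if anything falls off the work surface, if the arm or the gripper's body presses on something with over 40 N, if the wrist force passes 120 N, or if a joint passes its speed limit or range.

## Working session

There is one attempt and no reset: what is moved stays moved. The work goes in short steps, Python scripts to look and compute and a tool call to move; the robot and the scene stay as the last step left them, time stands still between calls to the robot, and variables do not carry over. Pictures are saved under pics/ and viewed, at most 14 in all, crops included, and the job is handed in when it is done.

Besides the shell and the picture viewer there is one more tool, called by a JSON object that holds its "api" and its "payload", one argument or row to a line. drive_tool: Moves the arm, as the interface text tells. Shift numbers are shares of 0.8 m and turn numbers shares of 4 degrees, none past 1 either way. Its arguments: {"type":"object","properties":{"steps":{"type":"array","items":{"type":"array"}}},"required":["steps"]}

```bash
mkdir -p pics; cat > h.py <<'E'
import numpy as np, cv2
from scipy.spatial.transform import Rotation as R
from workcell import ctrl, capture
def rot(q): return R.from_quat([q[1],q[2],q[3],q[0]]).as_matrix()
def snap(name, fn=None):
    o=ctrl.get_obs(); c=capture(name)
    if name=="wrist":
        T=np.eye(4);T[:3,:3]=rot(o["eef_rot"]);T[:3,3]=o["tool_pos"];T=T@np.array(c["mount"])
    else:
        T=np.eye(4);T[:3,:3]=rot(c["orientation"]);T[:3,3]=c["xyz"]
    c["T"]=T; h=c["img"].shape[0]; f=h/2/np.tan(np.radians(c["fovy"])/2)
    c["K"]=np.array([[f,0,c["cx"]],[0,f,c["cy"]],[0,0,1.]])
    if fn: cv2.imwrite("pics/"+fn,c["img"][:,:,::-1])
    return c
def rays(c,uv):
    p=cv2.undistortPoints(np.array(uv,float).reshape(-1,1,2),c["K"],np.array(c["dist_coeffs"],float)).reshape(-1,2)
    return np.c_[p,np.ones(len(p))]
def at(c,uv):  # by range
    r=rays(c,uv); z=np.array([c["range_z"][int(round(v)),int(round(u))] for u,v in uv])
    return (r*z[:,None])@c["T"][:3,:3].T+c["T"][:3,3]
def onz(c,uv,z): # intersect with plane
    d=rays(c,uv)@c["T"][:3,:3].T; o=c["T"][:3,3]
    return o+d*((z-o[2])/d[:,2])[:,None]
def proj(c,P):
    M=np.linalg.inv(c["T"]); 
    return cv2.projectPoints(np.array(P,float).reshape(-1,1,3),cv2.Rodrigues(M[:3,:3])[0],M[:3,3],c["K"],np.array(c["dist_coeffs"],float))[0].reshape(-1,2)
def cloud(c):
    h,w=c["range_z"].shape; vv,uu=np.mgrid[:h,:w]
    P=(rays(c,np.c_[uu.ravel(),vv.ravel()])*c["range_z"].ravel()[:,None])@c["T"][:3,:3].T+c["T"][:3,3]
    P[c["range_z"].ravel()==0]=np.nan
    return P.reshape(h,w,3)
E
python3 - <<'E'
from h import *
o=ctrl.get_obs(); print({k:np.round(v,3) for k,v in o.items()})
for n in("scene","top","wrist"):
    c=snap(n,n+"0.png"); print(n,c["fovy"],np.round(c["T"],3).tolist(),c["dist_coeffs"])
E
```

```text
{'time': np.float64(0.0), 'q': array([-1.329,  0.207,  1.543,  0.   ,  1.394, -0.15 ]), 'dq': array([-0.   , -0.   ,  0.   ,  0.001,  0.   ,  0.002]), 'joint_torque': array([ 1.0000e-03, -3.8303e+01, -2.9159e+01, -0.0000e+00,  1.0000e-02,
       -0.0000e+00]), 'tool_pos': array([ 219.385, -530.726,  247.135]), 'eef_rot': array([-0.001,  0.981,  0.195, -0.   ]), 'wrist_force': array([-0.846,  0.452,  0.307]), 'wrist_torque': array([0.013, 0.018, 0.021]), 'gripper_force': np.float64(0.0), 'finger_gap': np.float64(85.593)}
scene 52.19114471169276 [[0.651, 0.61, -0.453, 1167.081], [0.759, -0.535, 0.37, -501.951], [-0.017, -0.584, -0.811, 1128.278], [0.0, 0.0, 0.0, 1.0]] [0.0100384 0.        0.        0.        0.       ]
top 50.603004546644975 [[0.012, -0.987, 0.163, 360.531], [-1.0, -0.013, -0.007, -11.469], [0.009, -0.163, -0.987, 1450.546], [0.0, 0.0, 0.0, 1.0]] [-0.14225526  0.          0.          0.          0.        ]
wrist 67.9377464540236 [[0.381, -0.886, -0.266, 286.73], [-0.925, -0.365, -0.108, -503.297], [-0.001, 0.287, -0.958, 373.352], [0.0, 0.0, 0.0, 1.0]] [0.00414401 0.         0.         0.         0.        ]
```

View pics/top0.png

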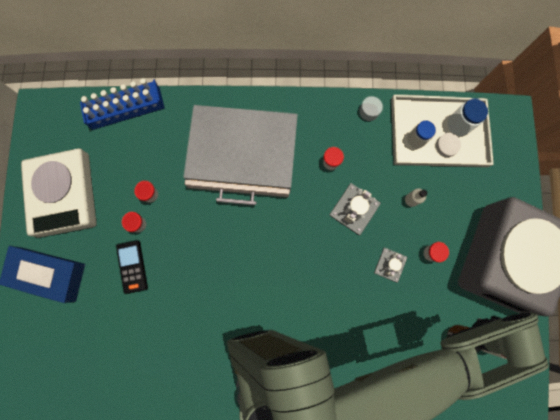

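View pics/scene0.png

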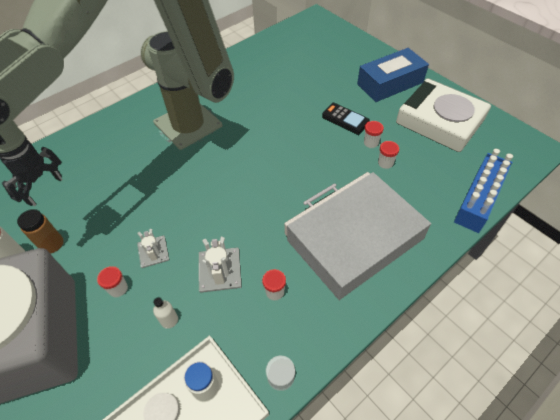

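Top view: the unit is at (243,150) with its handle at (237,200). Two things could be the magazine: A at (356,207) and B, smaller, at (391,264). The red lids at (144,190), (132,222), (333,158) and (437,252) sit on pots, which are bystanders. Next I measure both magazines, the unit and the handle.

```bash
python3 - <<'E'
from h import *
ct=snap("top"); cs=snap("scene")
C=cloud(ct); S=cloud(cs)
def box(P,lo,hi,zl,zh):
    m=(P[...,0]>lo[0])&(P[...,0]<hi[0])&(P[...,1]>lo[1])&(P[...,1]<hi[1])&(P[...,2]>zl)&(P[...,2]<zh); return P[m]
for n,uv in(("A",(356,207)),("B",(391,264)),("unit",(243,150)),("handle",(237,200))):
    p=at(ct,[uv])[0]; print(n,np.round(p))
for n,P in (("top",C),("scene",S)):
    for nm,uv,r in(("A",(356,207),110),("B",(391,264),85)):
        p=onz(ct,[uv],40)[0]
        Q=box(P,p[:2]-r,p[:2]+r,5,22)
        if len(Q): 
            b=cv2.minAreaRect(Q[:,:2].astype(np.float32)); print(n,nm,len(Q),np.round(np.array(b[0])),np.round(b[1]),round(b[2],1), np.median(Q[:,2]))
        Q=box(P,p[:2]-r,p[:2]+r,75,160)
        if len(Q): print("  high",len(Q),np.round(Q.mean(0)),np.round(Q.max(0)),np.round(Q.min(0)))
    p=at(ct,[(243,150)])[0]
    Q=box(P,p[:2]-240,p[:2]+240,78,95); b=cv2.minAreaRect(Q[:,:2].astype(np.float32)); print(n,"unit",np.round(b[0]),np.round(b[1]),round(b[2],1),np.median(Q[:,2]))
    h=onz(ct,[(237,203)],47)[0]
    Q=box(P,h[:2]-90,h[:2]+90,35,62); print(n,"handle zone",h,len(Q),np.round(Q.mean(0)) if len(Q) else 0)
# crops
a=cv2.resize(ct["img"][165:300,300:470],None,fx=4,fy=4,interpolation=cv2.INTER_CUBIC)
cv2.imwrite("pics/crop_mag.png",a[:,:,::-1])
x=cv2.resize(ct["img"][90:230,170:320],None,fx=4,fy=4,interpolation=cv2.INTER_CUBIC)
y=cv2.resize(cs["img"][225:300,125:255],None,fx=4,fy=4,interpolation=cv2.INTER_CUBIC)
cv2.imwrite("pics/crop_cab.png",x[:,:,::-1]);cv2.imwrite("pics/crop_mag2.png",y[:,:,::-1])
E
```

```text
A [ 576. -261.   83.]
B [ 400. -374.   60.]
unit [755.  97.  85.]
handle [598. 114.  57.]
top A 1118 [ 582. -269.] [220. 219.] 90.0 11.527701786282705
  high 439 [ 584. -271.   94.] [ 632. -232.  130.] [ 535. -313.   76.]
top B 508 [ 400. -379.] [169. 167.] 89.7 8.320564016803928
  high 36 [ 400. -386.   82.] [ 427. -358.   92.] [ 371. -412.   75.]
top unit [764. 106.] [341. 264.] 85.3 85.6269843005648
top handle zone [589.88202901 114.77736103  47.        ] 287 [614. 117.  52.]
scene A 1242 [ 583. -269.] [220. 218.] 0.0 12.857014180268493
  high 595 [ 587. -272.   95.] [ 634. -230.  130.] [ 537. -313.   75.]
scene B 582 [ 401. -379.] [167. 167.] 89.0 9.195047645239583
  high 39 [ 394. -385.   82.] [ 433. -362.   91.] [ 373. -413.   75.]
scene unit [768. 106.] [346. 260.] 85.5 86.44004734626208
scene handle zone [589.88202901 114.77736103  47.        ] 148 [602. 116.  52.]
```

View pics/crop_mag.png

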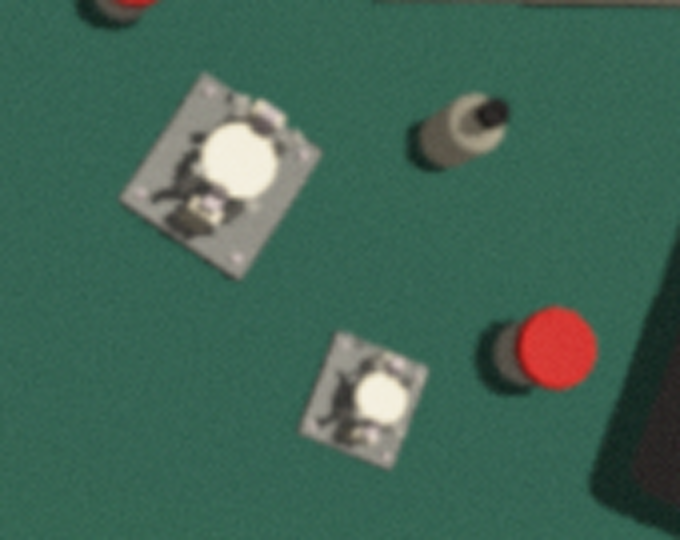

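View pics/crop_cab.png

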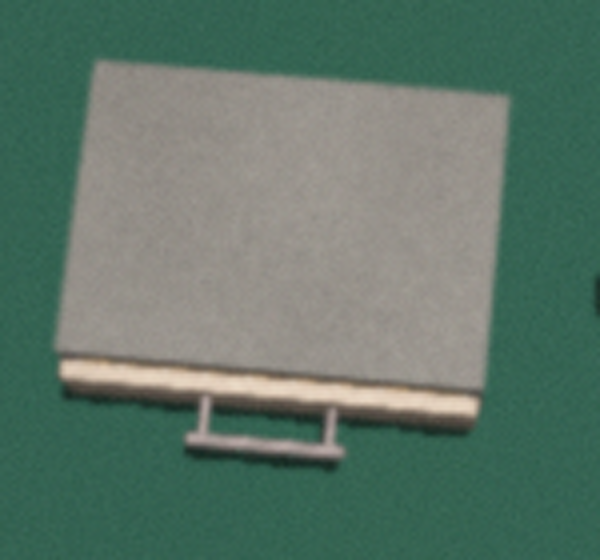

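Magazine A is the one meant: it is about 125 mm tall with sides near 130:120, while B is only about 90 mm tall. Its catches lie along the long side. Now the exact frames.

```bash
python3 - <<'E'
from h import *
ct=snap("top"); cs=snap("scene")
cor=[(300+x/4,165+y/4) for x,y in((205,72),(322,150),(240,280),(120,200))]
P=onz(ct,cor,12); print(np.round(P)); print("sides",np.linalg.norm(P-np.roll(P,-1,0),axis=1),"ctr",P.mean(0))
e=P[0]-P[3]; print("yaw x",np.degrees(np.arctan2(e[1],e[0])))
# refine base by depth/grey mask: fit minAreaRect with connected component
for c in(ct,cs):
    C=cloud(c); g=c["img"].astype(int)
    d=np.linalg.norm(C[...,:2]-np.array([583,-270]),axis=-1)
    m=(C[...,2]>7)&(C[...,2]<18)&(d<98)&(g[...,1]-g[...,0]<15)
    b=cv2.minAreaRect(C[m][:,:2].astype(np.float32)); print(m.sum(),b)
    # unit
    q=C[(C[...,2]>80)&(C[...,2]<92)&(abs(C[...,0]-766)<230)&(abs(C[...,1]-106)<230)]
    # handle
    y=np.radians(-4.6); ex=np.array([np.cos(y),np.sin(y)]); ey=np.array([-ex[1],ex[0]])
    o=np.array([766,106]); l=C[...,:2]-o; X=l@ex; Y=l@ey
    m=(C[...,2]>38)&(C[...,2]<62)&(X<-145)&(X>-220)&(abs(Y)<80)
    print("handle n",m.sum(),np.histogram(X[m],bins=np.arange(-200,-140,5))); mm=m&(X<-163)
    print(np.median(X[mm]),Y[mm].min(),Y[mm].max(),np.median(C[mm][:,2]),C[mm].mean(0))
    q=C[(C[...,2]>82)&(C[...,2]<90)&(abs(X)<150)&(abs(Y)<190)]; b=cv2.minAreaRect(q[:,:2].astype(np.float32)); print("unit",b)
# triangulate the handle: top px & scene px ends
y=cv2.resize(cs["img"][165:235,275:375],None,fx=6,fy=6,interpolation=cv2.INTER_CUBIC)
z=cv2.resize(ct["img"][180:215,200:270],None,fx=8,fy=8,interpolation=cv2.INTER_CUBIC)
im=np.zeros((600,600,3),np.uint8); im[:280,:560]=z; im[280:,:]=cv2.resize(y,(600,420))[:320]
cv2.imwrite("pics/handle.png",im[:,:,::-1])
E
```

```text
[[ 668. -259.   12.]
 [ 603. -356.   12.]
 [ 495. -286.   12.]
 [ 560. -188.   12.]]
sides [116.38918095 129.435996   117.65367893 129.85782158] ctr [ 581.48946019 -272.25128817   12.        ]
yaw x -33.58192055611113
826 ((582.1986694335938, -270.1632995605469), (118.29736328125, 131.77459716796875), 56.20056915283203)
handle n 169 (array([ 0,  0,  0,  0,  5, 70, 58, 13,  9,  6,  8]), array([-200, -195, -190, -185, -180, -175, -170, -165, -160, -155, -150,
       -145]))
-170.42481706295882 -65.97843469244653 63.305735045826644 52.57841549315958 [596.24969257 117.63832082  52.11943251]
unit ((771.6934204101562, 104.39276885986328), (340.2173156738281, 246.97085571289062), 85.28707122802734)
1019 ((586.0233764648438, -271.7077941894531), (118.59198760986328, 130.4015655517578), 56.10692596435547)
handle n 147 (array([ 0,  0,  0,  0,  0, 16, 59, 51,  6, 10,  5]), array([-200, -195, -190, -185, -180, -175, -170, -165, -160, -155, -150,
       -145]))
-166.44869720435597 -66.11489377086248 63.13107627249764 52.78011189022038 [599.36549373 115.22108477  52.24863324]
unit ((768.912841796875, 104.61392211914062), (343.3289489746094, 257.0669860839844), 85.2669906616211)
```

View pics/handle.png

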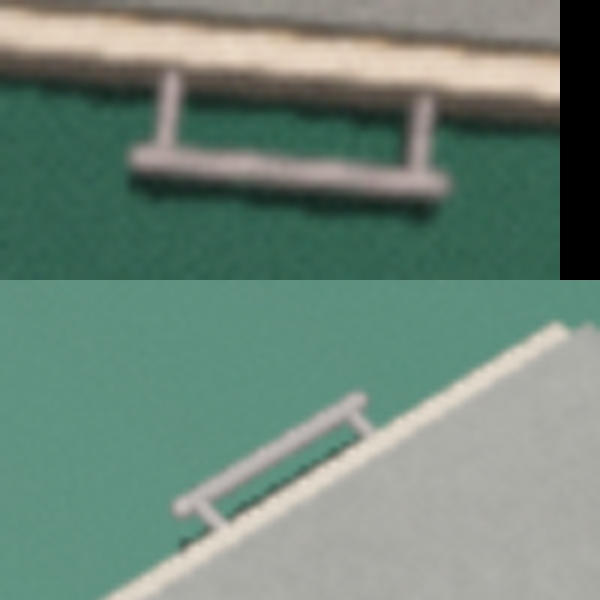

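The top crop shows the bar running from (135,158) to (445,185); the scene crop shows it from (180,507) to (360,400). Both views put the middle at about (597.5, 116.5), bar top at 52.5 mm, so the centreline is near 47 mm as described. First I turn the tool and preset the fingers.

{"api": "drive_tool", "payload": {
  "steps": [
    [0.67,[0,0,0],-0.98],
    [0.67,[0,0,0],-0.98],
    [0.67,[0,0,0],-0.98],
    [0.67,[0,0,0],-0.98],
    [0.67,[0,0,0],-0.98],
    [0.67,[0,0,0],-0.98],
    [0.67,[0,0,0],-0.98],
    [0.67,[0,0,0],-0.98],
    [0.67,[0,0,0],-0.98],
    [0.67,[0,0,0],-0.98],
    [0.67,[0,0,0],-0.98],
    [0.67,[0,0,0],-0.98],
    [0.67,[0,0,0],-0.98],
    [0.67,[0,0,0],-0.98],
    [0.67,[0,0,0],-0.98],
    [0.67,[0,0,0],-0.98],
    [0.67,[0,0,0],0],
    [0.67,[0,0,0],0]
  ]
}}

```text
time: 1.85
tool_pos: [219.6, -531.4, 248.2]
eef_rot: [-0.0, 0.737, 0.676, 0.0]
wrist_force: [0.0, 0.9, -0.3]
finger_gap: 28.0
gripper_force: 0.0
```

```bash
cat > go.py <<'E'
import sys
from h import *
o=ctrl.get_obs(); M=rot(o["eef_rot"])
print("t",round(float(o["time"]),1),"pos",np.round(o["tool_pos"],1),"gap",round(float(o["finger_gap"]),1),"gf",round(float(o["gripper_force"]),1),"F",np.round(o["wrist_force"],1),"xang",np.degrees(np.arctan2(M[1,0],M[0,0])).round(2),"tilt",np.degrees(np.arccos(-M[2,2])).round(2),"q6",np.round(o["q"][5],2))
if len(sys.argv)>3:
    d=np.array(list(map(float,sys.argv[1:4])))-o["tool_pos"]
    s=M.T@d; n=int(np.ceil(np.linalg.norm(s)/40)); print("tool shift mm",np.round(s,1),"shares",np.round(s/800,4),"rows",n,"each",np.round(s/800/max(n,1),4))
E
python3 go.py 597.5 116.5 247
```

```text
t 1.9 pos [ 219.6 -531.4  248.2] gap 28.0 gf 0.0 F [ 0.   0.9 -0.3] xang 85.07 tilt 0.0 q6 -1.24
tool shift mm [678.  320.9   1.3] shares [0.8475 0.4011 0.0016] rows 19 each [0.0446 0.0211 0.0001]
```

{"api": "drive_tool", "payload": {
  "steps": [
    [0.67,[0.0446,0.0211,0],0],
    [0.67,[0.0446,0.0211,0],0],
    [0.67,[0.0446,0.0211,0],0],
    [0.67,[0.0446,0.0211,0],0],
    [0.67,[0.0446,0.0211,0],0],
    [0.67,[0.0446,0.0211,0],0],
    [0.67,[0.0446,0.0211,0],0],
    [0.67,[0.0446,0.0211,0],0],
    [0.67,[0.0446,0.0211,0],0],
    [0.67,[0.0446,0.0211,0],0],
    [0.67,[0.0446,0.0211,0],0],
    [0.67,[0.0446,0.0211,0],0],
    [0.67,[0.0446,0.0211,0],0],
    [0.67,[0.0446,0.0211,0],0],
    [0.67,[0.0446,0.0211,0],0],
    [0.67,[0.0446,0.0211,0],0],
    [0.67,[0.0446,0.0211,0],0],
    [0.67,[0.0446,0.0211,0],0],
    [0.67,[0.0446,0.0211,0],0],
    [0.67,[0,0,0],0]
  ]
}}

```text
time: 3.52
tool_pos: [598.4, 123.1, 247.8]
eef_rot: [-0.001, 0.735, 0.678, 0.002]
wrist_force: [-0.1, -1.1, 1.0]
finger_gap: 28.2
gripper_force: 0.0
```

```bash
python3 go.py 597.5 116.5 60; python3 - <<'E'
from h import *
c=snap("wrist","w1.png"); C=cloud(c)
y=np.radians(-4.7); ex=np.array([np.cos(y),np.sin(y)]); ey=np.array([-ex[1],ex[0]])
l=C[...,:2]-np.array([767,105]); X=l@ex; Y=l@ey
m=(C[...,2]>44)&(C[...,2]<60)&(X<-155)&(X>-190)&(abs(Y)<80)
print(m.sum(), np.median(X[m]),Y[m].min(),Y[m].max(),np.median(C[m],axis=0))
p=np.polyfit(Y[m],X[m],1); print(p)
E
```

```text
t 3.5 pos [598.4 123.1 247.8] gap 28.2 gf 0.0 F [-0.1 -1.1  1. ] xang 85.42 tilt 0.23 q6 0.14
tool shift mm [ -7.3  -0.7 187.8] shares [-0.0092 -0.0009  0.2348] rows 5 each [-0.0018 -0.0002  0.047 ]
1351 -169.18647575112337 -65.3151714472041 64.29426320283723 [599.10145079 125.21818819  51.86866592]
[ 2.15047312e-03 -1.68445894e+02]
```

View pics/w1.png

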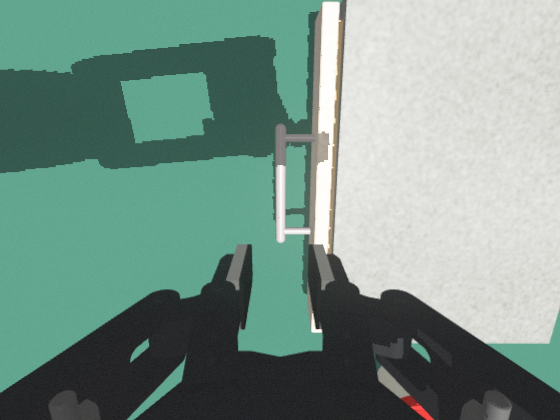

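The wrist view shows the bar at (281,125)–(281,240), parallel to the pads. I lower over it and pinch.

{"api": "drive_tool", "payload": {
  "steps": [
    [0.67,[0,0,0],0],
    [0.67,[-0.003,0,0.042],0],
    [0.67,[0,0,0.042],0],
    [0.67,[0,0,0.042],0],
    [0.67,[0,0,0.03],0],
    [0.67,[0,0,0],0],
    [0.67,[0,0,0],0]
  ]
}}

```text
time: 4.15
tool_pos: [594.4, 113.2, 122.3]
eef_rot: [-0.001, 0.737, 0.676, -0.002]
wrist_force: [0.6, 0.3, 0.6]
finger_gap: 28.2
gripper_force: 0.0
```

```bash
python3 go.py 599 118.3 45
```

```text
t 4.2 pos [594.4 113.2 122.3] gap 28.2 gf 0.0 F [0.6 0.3 0.6] xang 85.03 tilt 0.23 q6 0.13
tool shift mm [ 5.6  4.4 77.3] shares [0.007  0.0055 0.0966] rows 2 each [0.0035 0.0028 0.0483]
```

{"api": "drive_tool", "payload": {
  "steps": [
    [0.67,[0.007,0.0055,0],0],
    [0.67,[0,0,0.03],0],
    [0.67,[0,0,0],0],
    [0.67,[0,0,0],0],
    [0.67,[0,0,0],0]
  ]
}}

```text
time: 4.57
tool_pos: [602.1, 120.0, 101.5]
eef_rot: [0.001, 0.736, 0.677, 0.001]
wrist_force: [-0.3, 0.1, 0.2]
finger_gap: 28.1
gripper_force: 0.0
```

```bash
python3 go.py 599 118.3 45
```

```text
t 4.6 pos [602.1 120.  101.5] gap 28.1 gf 0.0 F [-0.3  0.1  0.2] xang 85.16 tilt 0.16 q6 0.14
tool shift mm [-2.  -3.1 56.5] shares [-0.0024 -0.0039  0.0707] rows 2 each [-0.0012 -0.002   0.0353]
```

{"api": "drive_tool", "payload": {
  "steps": [
    [0.67,[0,0,0],0],
    [0.67,[0,0,0],0],
    [0.67,[0,0,0],0],
    [0.67,[0,0,0],0],
    [0.67,[0,0,0],0],
    [0.67,[0,0,0],0]
  ]
}}

```text
time: 5.07
tool_pos: [600.9, 119.9, 99.6]
eef_rot: [0.0, 0.736, 0.677, -0.0]
wrist_force: [-1.2, -0.7, -0.2]
finger_gap: 27.8
gripper_force: 0.0
```

```bash
python3 go.py 599 118.3 45
```

```text
t 5.1 pos [600.9 119.9  99.6] gap 27.8 gf 0.0 F [-1.2 -0.7 -0.2] xang 85.17 tilt 0.0 q6 0.14
tool shift mm [-1.7 -1.7 54.6] shares [-0.0022 -0.0021  0.0682] rows 2 each [-0.0011 -0.0011  0.0341]
```

{"api": "drive_tool", "payload": {
  "steps": [
    [0.67,[-0.0022,-0.0021,0.0],0],
    [0.67,[0,0,0.017],0],
    [0.67,[0,0,0.017],0],
    [0.67,[0,0,0.017],0],
    [0.67,[0,0,0.017],0],
    [0.67,[0,0,0],0],
    [0.67,[0,0,0],0],
    [0.67,[0,0,0],0],
    [0.67,[0,0,0],0],
    [1,[0,0,0],0],
    [1,[0,0,0],0],
    [1,[0,0,0],0],
    [1,[0,0,0],0],
    [1,[0,0,0],0],
    [1,[0,0,0],0]
  ]
}}

```text
time: 6.32
tool_pos: [599.6, 118.2, 44.8]
eef_rot: [0.0, 0.736, 0.677, 0.0]
wrist_force: [0.5, 0.7, 5.9]
finger_gap: 8.9
gripper_force: 58.5
```

```bash
python3 go.py
```

```text
t 6.3 pos [599.6 118.2  44.8] gap 8.9 gf 58.5 F [0.5 0.7 5.9] xang 85.17 tilt 0.04 q6 0.14
```

{"api": "drive_tool", "payload": {
  "steps": [
    [1,[0,-0.009,0],0],
    [1,[0,-0.018,0],0],
    [1,[0,-0.018,0],0],
    [1,[0,-0.018,0],0],
    [1,[0,-0.018,0],0],
    [1,[0,-0.018,0],0],
    [1,[0,-0.018,0],0],
    [1,[0,-0.018,0],0],
    [1,[0,-0.018,0],0],
    [1,[0,-0.018,0],0],
    [1,[0,-0.018,0],0],
    [1,[0,-0.018,0],0],
    [1,[0,-0.009,0],0],
    [1,[0,-0.004,0],0],
    [1,[0,0,0],0],
    [1,[0,0,0],0],
    [1,[0,0,0],0],
    [1,[0,0,0],0],
    [1,[0,0,0],0]
  ]
}}

```text
time: 7.9
tool_pos: [422.6, 132.5, 44.8]
eef_rot: [-0.0, 0.736, 0.677, -0.001]
wrist_force: [-2.0, -2.9, 7.9]
finger_gap: 8.6
gripper_force: 60.4
```

```bash
python3 go.py
```

```text
t 7.9 pos [422.6 132.5  44.8] gap 8.6 gf 60.4 F [-2.  -2.9  7.9] xang 85.22 tilt 0.15 q6 0.19
```

{"api": "drive_tool", "payload": {
  "steps": [
    [0.67,[0,0,0],0],
    [0.67,[0,0,0],0],
    [0.67,[0,0,0],0],
    [0.67,[0,0,0],0],
    [0.67,[0,0,-0.02],0],
    [0.67,[0,0,-0.04],0],
    [0.67,[0,0,-0.05],0],
    [0.3,[0,0,-0.05],0],
    [0.3,[0,0,-0.05],0],
    [0.3,[0,0.02,-0.05],0],
    [0.3,[0,0.04,-0.05],0],
    [0.3,[0,0.04,-0.04],0],
    [0.3,[0,0.04,0],0],
    [0.3,[0,0,0],0],
    [0.3,[0,0,0],0],
    [0.3,[0,0,0],0],
    [0.3,[0,0,0],0],
    [0.3,[0,0,0],0],
    [0.3,[0,0,0],0],
    [0.3,[0,0,0],0]
  ]
}}

```text
time: 9.57
tool_pos: [525.6, 124.6, 313.8]
eef_rot: [-0.0, 0.736, 0.677, -0.0]
wrist_force: [0.1, -0.7, 0.6]
finger_gap: 59.9
gripper_force: 0.0
```

```bash
python3 go.py; cat > lids.py <<'E'
from h import *
def find(c,zr=(26,52),C=None):
    C=cloud(c); g=cv2.cvtColor(c["img"],cv2.COLOR_RGB2HSV)
    red=(((g[...,0]<8)|(g[...,0]>172))&(g[...,1]>140)&(g[...,2]>60))
    m=(red&(C[...,2]>zr[0])&(C[...,2]<zr[1])).astype(np.uint8)
    m=cv2.morphologyEx(m,cv2.MORPH_OPEN,np.ones((2,2)))
    n,L,s,ce=cv2.connectedComponentsWithStats(m); out=[]
    for i in range(1,n):
        if s[i,4]<40: continue
        P=C[L==i]; ztop=np.percentile(P[:,2],75); T=P[abs(P[:,2]-ztop)<4]
        (x,y),r=cv2.minEnclosingCircle(T[:,:2].astype(np.float32))
        out.append((np.round([x,y,ztop,r],1).tolist(),np.round(T[:,:2].mean(0),1).tolist(),int(s[i,4]),np.round(ce[i]).tolist()))
    return out
E
python3 - <<'E'
from lids import *
for n in("top","scene","wrist"):
    c=snap(n,n+"2.png"); print(n,*find(c),sep="\n ")
E
```

```text
t 9.6 pos [525.6 124.6 313.8] gap 59.9 gf 0.0 F [ 0.1 -0.7  0.6] xang 85.19 tilt 0.01 q6 0.16
top
 ([0.0, 0.0, nan, 0.0], [nan, nan], 245, [257.0, 206.0])
 ([520.0, 201.6, 42.7, 17.8], [520.2, 200.0], 78, [210.0, 225.0])
scene
 ([0.0, 0.0, nan, 0.0], [nan, nan], 202, [320.0, 175.0])
 ([0.0, 0.0, nan, 0.0], [nan, nan], 209, [337.0, 186.0])
 ([591.5, 51.1, 41.0, 27.5], [591.1, 50.4], 223, [303.0, 206.0])
wrist
 ([0.0, 0.0, nan, 0.0], [nan, nan], 1811, [334.0, 110.0])
 ([0.0, 0.0, nan, 0.0], [nan, nan], 1725, [278.0, 120.0])
 ([0.0, 0.0, nan, 0.0], [nan, nan], 1406, [329.0, 215.0])lids.py:12: RuntimeWarning: Mean of empty slice.
  out.append((np.round([x,y,ztop,r],1).tolist(),np.round(T[:,:2].mean(0),1).tolist(),int(s[i,4]),np.round(ce[i]).tolist()))
  ret = um.true_divide(
```

View pics/wrist2.png

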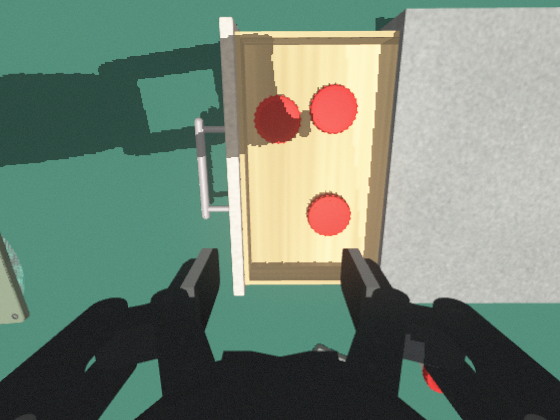

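The wrist view shows three lids in the drawer, at (334,108), (278,119) and (329,215). My depth statistics hit NaNs, so I fix that and check for any hidden fourth lid.

```bash
cat > lids.py <<'E'
from h import *
def find(c,ztop=38,lo=(420,-60),hi=(680,300),amin=40):
    """red blobs in the drawer; circle of r=30 at z=ztop and its footprint fitted to the blob outline"""
    g=cv2.cvtColor(c["img"],cv2.COLOR_RGB2HSV)
    m=(((g[...,0]<8)|(g[...,0]>172))&(g[...,1]>140)&(g[...,2]>40)).astype(np.uint8)
    n,L,s,ce=cv2.connectedComponentsWithStats(m); out=[]; C=cloud(c)
    t=np.linspace(0,2*np.pi,60,endpoint=False); ring=np.c_[30*np.cos(t),30*np.sin(t)]
    for i in range(1,n):
        if s[i,4]<amin: continue
        p=onz(c,[ce[i]],ztop-4)[0]
        if not(lo[0]<p[0]<hi[0] and lo[1]<p[1]<hi[1]): continue
        # align predicted hull centroid+bbox with blob's
        b=np.array([s[i,0]+(s[i,2]-1)/2,s[i,1]+(s[i,3]-1)/2])
        xy=p[:2].copy()
        for _ in range(6):
            H=proj(c,np.vstack([np.c_[ring+xy,np.full(60,z)] for z in(ztop,ztop-16)]))
            hb=(H.min(0)+H.max(0))/2; e=onz(c,[b],ztop-4)[0]-onz(c,[hb],ztop-4)[0]; xy+=e[:2]
        z=C[L==i][:,2]; sz=H.max(0)-H.min(0)
        out.append((np.round(xy,1).tolist(),"z",round(float(np.nanmedian(z)),1),"bbox",s[i,2:4].tolist(),"pred",np.round(sz).tolist(),"px",np.round(ce[i]).tolist(),int(s[i,4])))
    return out
E
python3 - <<'E'
from lids import *
for n in("top","scene","wrist"):
    c=snap(n); print(n,*find(c,amin=8),sep="\n ")
# drawer front & walls, unit edge in unit frame from wrist cloud
c=snap("wrist"); C=cloud(c)
y=np.radians(-4.75); ex=np.array([np.cos(y),np.sin(y)]); ey=np.array([-ex[1],ex[0]])
l=C[...,:2]-np.array([767,105]); X=l@ex; Y=l@ey
m=(abs(C[...,2]-47)<6)&(X<-300)&(abs(Y)<50); print("bar X",np.nanmedian(X[m]),m.sum())
m=(abs(C[...,2]-22)<4)&(abs(Y)<140)&(X>-310)&(X<-100); print("floor",np.nanmedian(C[...,2][m]),X[m].min(),X[m].max(),Y[m].min(),Y[m].max())
m=(abs(C[...,2]-85)<5)&(abs(Y)<140); print("unit edge",np.percentile(X[m],[0.5,2]))
m=(abs(C[...,2]-63)<5)&(abs(Y)<100)&(X<-200)&(X>-320); print("front wall",np.percentile(X[m],[1,50,99]) if m.any() else 0)
E
```

```text
top
 ([585.2, 54.3], 'z', 38.9, 'bbox', [17, 18], 'pred', [19.0, 19.0], 'px', [256.0, 206.0], 250)
 ([522.9, 201.6], 'z', 38.7, 'bbox', [9, 15], 'pred', [19.0, 19.0], 'px', [210.0, 224.0], 89)
scene
 ([525.7, 187.2], 'z', 39.0, 'bbox', [18, 16], 'pred', [18.0, 17.0], 'px', [319.0, 174.0], 213)
 ([596.2, 192.5], 'z', 39.5, 'bbox', [18, 15], 'pred', [19.0, 17.0], 'px', [336.0, 185.0], 213)
 ([584.5, 52.9], 'z', 39.6, 'bbox', [18, 16], 'pred', [19.0, 18.0], 'px', [302.0, 205.0], 225)
wrist
 ([598.3, 191.3], 'z', 38.5, 'bbox', [49, 50], 'pred', [50.0, 51.0], 'px', [333.0, 109.0], 1828)
 ([527.7, 184.8], 'z', 38.6, 'bbox', [47, 49], 'pred', [48.0, 50.0], 'px', [277.0, 119.0], 1749)
 ([587.1, 52.2], 'z', 38.6, 'bbox', [44, 43], 'pred', [45.0, 45.0], 'px', [328.0, 214.0], 1422)
bar X -338.2254020608139 689
floor 22.514064914025766 -285.5283376125274 -100.0078470401645 -139.98045163487234 139.98608988902026
unit edge [-116.1977388 -113.9259817]
front wall [-291.40968431 -288.19360818 -285.11442911]
```

Three lids, tops at about 38 mm, and the views agree within 3 mm. The fourth lid is absent. Each lid has room to be gripped along the magazine's y, so I set that tool angle once (x at 146.4°) and then measure the magazine from close by.

{"api": "drive_tool", "payload": {
  "steps": [
    [0.1,[0,0,0],-1],
    [0.1,[0,0,0],-1],
    [0.1,[0,0,0],-1],
    [0.1,[0,0,0],-1],
    [0.1,[0,0,0],-1],
    [0.1,[0,0,0],-1],
    [0.1,[0,0,0],-1],
    [0.1,[0,0,0],-1],
    [0.1,[0,0,0],-1],
    [0.1,[0,0,0],-1],
    [0.1,[0,0,0],-1],
    [0.1,[0,0,0],-1],
    [0.1,[0,0,0],-1],
    [0.1,[0,0,0],-1],
    [0.1,[0,0,0],-1],
    [0.1,[0,0,0],-0.3],
    [0.1,[0,0,0],0],
    [0.1,[0,0,0],0]
  ]
}}

```text
time: 11.42
tool_pos: [526.3, 124.4, 313.8]
eef_rot: [-0.0, 0.29, 0.957, 0.0]
wrist_force: [-0.0, 0.1, 0.4]
finger_gap: 77.4
gripper_force: 0.0
```

```bash
python3 go.py 634 -304 300
```

```text
t 11.4 pos [526.3 124.4 313.8] gap 77.4 gf 0.0 F [-0.   0.1  0.4] xang 146.29 tilt 0.0 q6 -0.91
tool shift mm [-327.4 -296.6   13.8] shares [-0.4092 -0.3707  0.0172] rows 12 each [-0.0341 -0.0309  0.0014]
```

{"api": "drive_tool", "payload": {
  "steps": [
    [0.1,[-0.032,-0.029,0.001],0],
    [0.1,[-0.032,-0.029,0.001],0],
    [0.1,[-0.032,-0.029,0.001],0],
    [0.1,[-0.032,-0.029,0.001],0],
    [0.1,[-0.032,-0.029,0.001],0],
    [0.1,[-0.032,-0.029,0.001],0],
    [0.1,[-0.032,-0.029,0.001],0],
    [0.1,[-0.032,-0.029,0.001],0],
    [0.1,[-0.032,-0.029,0.001],0],
    [0.1,[-0.032,-0.029,0.001],0],
    [0.1,[-0.032,-0.029,0.001],0],
    [0.1,[-0.032,-0.029,0.001],0],
    [0.1,[-0.025,-0.022,0.001],0],
    [0.1,[0,0,0],0],
    [0.1,[0,0,0],0],
    [0.1,[0,0,0],0],
    [0.1,[0,0,0],0],
    [0.1,[0,0,0],0],
    [0.1,[0,0,0],0],
    [0.1,[0,0,0],0]
  ]
}}

```text
time: 13.08
tool_pos: [634.9, -302.2, 303.9]
eef_rot: [0.0, 0.289, 0.957, -0.0]
wrist_force: [-0.0, -0.6, 0.7]
finger_gap: 76.7
gripper_force: 0.0
```

```bash
python3 go.py; python3 - <<'E'
from h import *
c=snap("wrist","mag1.png"); C=cloud(c)
d=np.linalg.norm(C[...,:2]-np.array([584,-271]),axis=-1)
g=c["img"].astype(int)
m=(abs(C[...,2]-12)<4)&(d<95)&(g[...,1]-g[...,0]<15); print("base",m.sum(),cv2.minAreaRect(C[m][:,:2].astype(np.float32)))
# follower: white, z~88
m=(abs(C[...,2]-88)<4)&(d<45)&(g.min(-1)>150); P=C[m]; print("follower",m.sum(),np.median(P[:,2]),P.mean(0),cv2.minEnclosingCircle(P[:,:2].astype(np.float32)))
m=(C[...,2]>110)&(d<70); P=C[m]; print("tops",m.sum(),np.percentile(P[:,2],95))
x=cv2.minAreaRect(P[:,:2].astype(np.float32)); print(x)
np.save("mag1.npy",C); 
E
```

```text
t 13.1 pos [ 634.9 -302.2  303.9] gap 76.7 gf 0.0 F [-0.  -0.6  0.7] xang 146.44 tilt 0.03 q6 -1.55
base 5218 ((585.03369140625, -272.71331787109375), (119.57012176513672, 128.400146484375), 56.182594299316406)
follower 2284 88.45559016013269 [ 584.13564595 -272.48829424   88.46311748] ((581.900146484375, -274.133056640625), 31.764019012451172)
tops 28668 385.52562478656426
((593.7213134765625, -277.9645690917969), (102.42111206054688, 96.34579467773438), 57.911224365234375)
```

View pics/mag1.png

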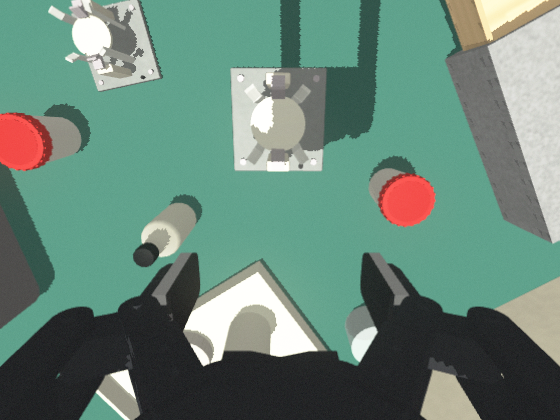

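The magazine is square in the view, bore at (277,122), with its open sides left and right along the closing line. Base and follower agree on an axis near (584.6, −272.5) and a yaw of −33.8°. Now I go to the near lid and look again from closer.

```bash
python3 - <<'E'
from h import *
C=np.load("mag1.npy"); l=C[...,:2]-np.array([584.5,-272.5]); y=np.radians(-33.7); X=l@[np.cos(y),np.sin(y)]; Y=l@[-np.sin(y),np.cos(y)]
m=(C[...,2]>117)&(C[...,2]<132)&(np.hypot(X,Y)<75)
for sx in(1,-1):
  for sy in(1,-1):
    k=m&(X*sx>12)&(Y*sy>12); print("post",sx,sy,k.sum(),X[k].mean().round(1),Y[k].mean().round(1),np.percentile(np.hypot(X,Y)[k],[2,98]).round(1))
  k=(C[...,2]>88)&(C[...,2]<132)&(X*sx>20)&(X*sx<60)&(abs(Y)<11); print("catch",sx,k.sum(),np.percentile(X[k],[2,98]).round(1),Y[k].mean().round(1))
E
python3 go.py 637 18 250
```

```text
post 1 1 101 31.1 24.1 [35.4 44. ]
post 1 -1 101 31.1 -24.2 [35.4 44.1]
catch 1 355 [20.4 47. ] -0.0
post -1 1 116 -30.7 24.1 [34.8 43.5]
post -1 -1 118 -30.8 -24.1 [34.5 43.6]
catch -1 426 [-46.9 -20.8] 0.1
t 13.1 pos [ 634.9 -302.5  303.8] gap 77.2 gf 0.0 F [ 0.1  1.1 -0.7] xang 146.42 tilt 0.03 q6 -1.55
tool shift mm [175.5 268.1  53.7] shares [0.2194 0.3352 0.0672] rows 9 each [0.0244 0.0372 0.0075]
```

{"api": "drive_tool", "payload": {
  "steps": [
    [0.1,[0.022,0.0336,0],0],
    [0.1,[0.022,0.0336,0],0],
    [0.1,[0.022,0.0336,0],0],
    [0.1,[0.022,0.0336,0],0],
    [0.1,[0.022,0.0336,0.01],0],
    [0.1,[0.022,0.0336,0.01],0],
    [0.1,[0.022,0.0336,0.01],0],
    [0.1,[0.022,0.0336,0.01],0],
    [0.1,[0.022,0.0336,0.01],0],
    [0.1,[0.022,0.0336,0.01],0],
    [0.1,[0,0,0],0],
    [0.1,[0,0,0],0],
    [0.1,[0,0,0],0],
    [0.1,[0,0,0],0],
    [0.1,[0,0,0],0],
    [0.1,[0,0,0],0],
    [0.1,[0,0,0],0],
    [0.1,[0,0,0],0]
  ]
}}

```text
time: 14.63
tool_pos: [637.2, 17.3, 255.5]
eef_rot: [0.0, 0.29, 0.957, 0.0]
wrist_force: [-0.8, 0.3, -0.3]
finger_gap: 76.8
gripper_force: 0.0
```

```bash
cat >look.py <<'E'
from lids import *
c=snap("wrist","wl.png"); print(*find(c),sep="\n")
E
python3 look.py; python3 go.py 587 52 100
```

```text
([545.4, 173.0], 'z', 38.2, 'bbox', [59, 27], 'pred', [64.0, 73.0], 'px', [359.0, 10.0], 1119)
([598.3, 191.2], 'z', 38.4, 'bbox', [63, 66], 'pred', [65.0, 67.0], 'px', [401.0, 51.0], 3096)
([587.0, 52.3], 'z', 38.6, 'bbox', [56, 57], 'pred', [56.0, 58.0], 'px', [282.0, 120.0], 2388)
t 14.7 pos [637.2  17.5 255.5] gap 76.7 gf 0.0 F [ 0.5 -0.5 -0.3] xang 146.32 tilt 0.01 q6 -1.09
tool shift mm [ 60.9   0.9 155.5] shares [0.0762 0.0011 0.1943] rows 5 each [0.0152 0.0002 0.0389]
```

{"api": "drive_tool", "payload": {
  "steps": [
    [0.1,[0.019,0.0004,0.01],0],
    [0.1,[0.019,0.0003,0.02],0],
    [0.1,[0.019,0.0003,0.03],0],
    [0.1,[0.019,0,0.04],0],
    [0.1,[0,0,0.04],0],
    [0.1,[0,0,0.035],0],
    [0.1,[0,0,0.02],0],
    [0.1,[0,0,0],0],
    [0.1,[0,0,0],0],
    [0.1,[0,0,0],0],
    [0.1,[0,0,0],0],
    [0.1,[0,0,0],0],
    [0.1,[0,0,0],0],
    [0.1,[0,0,0],0]
  ]
}}

```text
time: 15.85
tool_pos: [587.6, 52.3, 100.4]
eef_rot: [0.001, 0.289, 0.957, 0.0]
wrist_force: [-0.8, -0.1, -0.2]
finger_gap: 77.1
gripper_force: 0.0
```

```bash
python3 go.py 587 52.3 43
```

```text
t 15.8 pos [587.6  52.3 100.4] gap 77.1 gf 0.0 F [-0.8 -0.1 -0.2] xang 146.37 tilt 0.11 q6 -1.04
tool shift mm [ 0.6 -0.4 57.4] shares [ 0.0007 -0.0005  0.0718] rows 2 each [ 0.0004 -0.0002  0.0359]
```

{"api": "drive_tool", "payload": {
  "steps": [
    [0.1,[0.0007,-0.0005,0.02],0],
    [0.1,[0,0,0.02],0],
    [0.1,[0,0,0.02],0],
    [0.1,[0,0,0.0118],0],
    [0.1,[0,0,0],0],
    [0.1,[0,0,0],0],
    [0.1,[0,0,0],0],
    [0.1,[0,0,0],0],
    [0.1,[0,0,0],0],
    [0.1,[0,0,0],0],
    [0.1,[0,0,0],0]
  ]
}}

```text
time: 16.77
tool_pos: [586.6, 52.3, 42.5]
eef_rot: [0.0, 0.289, 0.957, 0.0]
wrist_force: [-0.3, -0.0, 0.1]
finger_gap: 77.0
gripper_force: 0.0
```

{"api": "drive_tool", "payload": {
  "steps": [
    [0.1,[0,0,0.0025],0],
    [0.1,[0,0,0.0025],0],
    [0.1,[0,0,0],0],
    [0.1,[0,0,0],0],
    [0.1,[0,0,0],0],
    [0.1,[0,0,0],0]
  ]
}}

```text
time: 17.27
tool_pos: [586.2, 52.3, 37.9]
eef_rot: [-0.0, 0.289, 0.957, -0.0]
wrist_force: [0.8, 0.8, -0.1]
finger_gap: 76.7
gripper_force: 0.0
```

```bash
python3 go.py; python3 - <<'E'
from h import *
c=snap("wrist","tips.png"); C=cloud(c)
o=ctrl.get_obs();M=rot(o["eef_rot"]); L=(C-o["tool_pos"])@M
for s in(1,-1):
  m=(abs(L[...,0])<20)&(L[...,1]*s>28)&(L[...,1]*s<60)&(L[...,2]>-40)&(L[...,2]<40)&(c["img"].max(-1)<75)
  print(s,m.sum(),np.percentile(L[m],[1,50,99],axis=0).round(1) if m.any() else 0)
E
```

```text
t 17.3 pos [586.2  52.3  37.9] gap 76.7 gf 0.0 F [ 0.8  0.8 -0.1] xang 146.37 tilt 0.01 q6 -1.04
1 2345 [[ -9.1  37.4 -39.9]
 [  7.   38.1 -21. ]
 [ 13.8  58.6   3.7]]
-1 2377 [[ -9.8 -58.9 -39.9]
 [  7.  -39.2 -20.7]
 [ 14.  -38.6   4.9]]
```

View pics/tips.png

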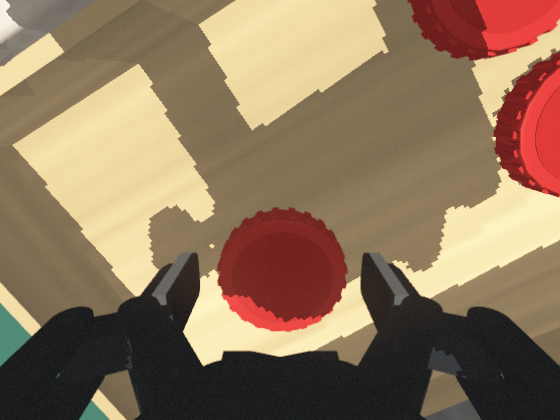

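The fingertips stand only about 4–5 mm ahead of the TCP at this opening, and the lid at (282,265) is centred between them. So I go down to TCP z ≈ 34 and close.

{"api": "drive_tool", "payload": {
  "steps": [
    [0.1,[0,0,0.0025],0],
    [0.1,[0,0,0.0025],0],
    [0.1,[0,0,0],0],
    [0.1,[0,0,0],0],
    [1,[0,0,0],0],
    [1,[0,0,0],0],
    [1,[0,0,0],0],
    [1,[0,0,0],0],
    [1,[0,0,0],0],
    [1,[0,0,0],0],
    [1,[0,0,0],0]
  ]
}}

```text
time: 18.23
tool_pos: [586.9, 52.3, 34.6]
eef_rot: [0.001, 0.289, 0.957, 0.0]
wrist_force: [-0.1, -0.2, 5.0]
finger_gap: 58.1
gripper_force: 67.0
```

```bash
python3 go.py; python3 - <<'E'
from h import *
c=snap("wrist"); C=cloud(c)
o=ctrl.get_obs();M=rot(o["eef_rot"]); L=(C-o["tool_pos"])@M
g=c["img"].astype(int)
m=(g[...,0]>2*g[...,1])&(np.hypot(L[...,0],L[...,1])<45); print("lid local",np.percentile(L[m],[1,50,99],axis=0).round(1)); print("lid z",np.median(C[m][:,2]))
E
```

```text
t 18.2 pos [586.9  52.3  34.6] gap 58.1 gf 67.0 F [-0.1 -0.2  5. ] xang 146.37 tilt 0.08 q6 -1.04
lid local [[-26.2 -27.5  -5.4]
 [  4.1  -0.4  -4. ]
 [ 28.6  26.5   7. ]]
lid z 38.581675329532395
```

{"api": "drive_tool", "payload": {
  "steps": [
    [1,[0,0,-0.01],0],
    [1,[0,0,-0.03],0],
    [1,[0,0,-0.04],0],
    [1,[0,0,-0.04],0],
    [1,[0,0,-0.04],0],
    [1,[0,0,-0.04],0],
    [1,[0,0,-0.01],0],
    [1,[0,0,0],0],
    [1,[0,0,0],0],
    [1,[0,0,0],0],
    [1,[0,0,0],0]
  ]
}}

```text
time: 19.2
tool_pos: [584.4, 52.4, 198.9]
eef_rot: [-0.003, 0.289, 0.957, -0.001]
wrist_force: [0.0, -0.3, -0.4]
finger_gap: 57.9
gripper_force: 64.1
```

```bash
cat > inhand.py <<'E'
from h import *
o=ctrl.get_obs(); c=snap("wrist"); C=cloud(c)
M=rot(o["eef_rot"]); L=(C-o["tool_pos"])@M; g=c["img"].astype(int)
m=(g[...,0]>2*g[...,1])&(np.hypot(L[...,0],L[...,1])<50)&(abs(L[...,2])<30)
print("lid in hand: n",m.sum(),np.percentile(L[m],[1,50,99],axis=0).round(1).tolist() if m.any() else "NONE")
if m.any():
    T=m&(abs(L[...,2]-np.median(L[m][:,2]))<2.5); A=np.c_[L[T][:,:2],np.ones(T.sum())]; p=np.linalg.lstsq(A,L[T][:,2],rcond=None)[0]; print("top plane tilt deg",np.degrees(p[:2]).round(1),"z",p[2].round(1),"x range",np.percentile(L[T][:,0],[0.5,99.5]).round(1))
E
python3 inhand.py; python3 go.py 584.7 -272.6 195
```

```text
lid in hand: n 12703 [[-26.4, -27.5, -5.4], [3.9, -0.4, -4.0], [28.4, 26.6, 6.3]]
top plane tilt deg [0.4 0.1] z -4.0 x range [-27.5  27.9]
t 19.2 pos [584.6  52.4 199.2] gap 57.7 gf 64.1 F [ 0.3  0.  -0.6] xang 146.37 tilt 0.3 q6 -1.04
tool shift mm [-180.1 -270.6    4. ] shares [-0.2251 -0.3382  0.0051] rows 9 each [-0.025  -0.0376  0.0006]
```

{"api": "drive_tool", "payload": {
  "steps": [
    [1,[-0.012,-0.018,0],0],
    [1,[-0.0225,-0.0338,0],0],
    [1,[-0.0225,-0.0338,0],0],
    [1,[-0.0225,-0.0338,0],0],
    [1,[-0.0225,-0.0338,0],0],
    [1,[-0.0225,-0.0338,0],0],
    [1,[-0.0225,-0.0338,0],0],
    [1,[-0.0225,-0.0338,0],0],
    [1,[-0.0225,-0.0338,0],0],
    [1,[-0.0225,-0.0338,0],0],
    [1,[-0.0111,-0.016,0],0],
    [1,[0,0,0],0],
    [1,[0,0,0],0],
    [1,[0,0,0],0],
    [1,[0,0,0],0],
    [1,[0,0,0],0],
    [1,[0,0,0],0],
    [1,[0,0,0],0],
    [1,[0,0,0],0],
    [1,[0,0,0],0]
  ]
}}

```text
time: 20.92
tool_pos: [586.8, -272.6, 202.1]
eef_rot: [0.0, 0.289, 0.957, -0.0]
wrist_force: [-0.3, -0.9, -0.8]
finger_gap: 57.7
gripper_force: 64.2
```

```bash
python3 inhand.py; python3 go.py 584.7 -272.6 150
```

```text
lid in hand: n 12678 [[-26.5, -27.5, -5.4], [3.9, -0.3, -4.0], [28.4, 26.5, 6.4]]
top plane tilt deg [0.3 0.1] z -4.0 x range [-27.4  28. ]
t 21.0 pos [ 586.7 -272.7  202. ] gap 58.2 gf 64.2 F [-0.7 -0.3 -0.7] xang 146.38 tilt 0.01 q6 -1.55
tool shift mm [ 1.8 -1.  52. ] shares [ 0.0022 -0.0013  0.0651] rows 2 each [ 0.0011 -0.0007  0.0325]
```

{"api": "drive_tool", "payload": {
  "steps": [
    [1,[0.0018,-0.001,0.02],0],
    [1,[0,0,0.03],0],
    [1,[0,0,0.02],0],
    [1,[0,0,0.01],0],
    [1,[0,0,0],0],
    [1,[0,0,0],0],
    [1,[0,0,0],0],
    [1,[0,0,0],0],
    [1,[0,0,0],0],
    [1,[0,0,0],0]
  ]
}}

```text
time: 21.8
tool_pos: [585.6, -273.1, 139.1]
eef_rot: [0.001, 0.289, 0.957, -0.0]
wrist_force: [0.1, 0.0, -0.4]
finger_gap: 57.9
gripper_force: 64.2
```

```bash
python3 go.py 584.9 -272.8 116
```

```text
t 21.8 pos [ 585.6 -273.1  139.1] gap 57.9 gf 64.2 F [ 0.1  0.  -0.4] xang 146.37 tilt 0.11 q6 -1.55
tool shift mm [ 0.8 -0.2 23.1] shares [ 0.001  -0.0002  0.0289] rows 1 each [ 0.001  -0.0002  0.0289]
```

{"api": "drive_tool", "payload": {
  "steps": [
    [1,[0.0008,0,0.0075],0],
    [1,[0,0,0.0075],0],
    [1,[0,0,0.0075],0],
    [1,[0,0,0.0065],0],
    [1,[0,0,0],0],
    [1,[0,0,0],0],
    [1,[0,0,0],0],
    [1,[0,0,0],0],
    [1,[0,0,0],0]
  ]
}}

```text
time: 22.55
tool_pos: [584.5, -272.4, 114.9]
eef_rot: [-0.0, 0.289, 0.957, -0.0]
wrist_force: [-1.4, -0.5, 0.2]
finger_gap: 58.0
gripper_force: 64.1
```

```bash
python3 go.py 584.9 -272.8 80; python3 inhand.py
```

```text
t 22.6 pos [ 584.5 -272.4  114.9] gap 58.0 gf 64.1 F [-1.4 -0.5  0.2] xang 146.37 tilt 0.0 q6 -1.55
tool shift mm [-0.6 -0.1 34.9] shares [-0.0007 -0.0001  0.0437] rows 1 each [-0.0007 -0.0001  0.0437]
lid in hand: n 12678 [[-26.2, -27.5, -5.4], [4.0, -0.4, -4.0], [28.6, 26.5, 6.5]]
top plane tilt deg [0.3 0.1] z -4.0 x range [-27.2  28. ]
```

{"api": "drive_tool", "payload": {
  "steps": [
    [1,[0,0,0.005],0],
    [1,[0,0,0.005],0],
    [1,[0,0,0.005],0],
    [1,[0,0,0.005],0],
    [1,[0,0,0.005],0],
    [1,[0,0,0.005],0],
    [1,[0,0,0.005],0],
    [1,[0,0,0.005],0],
    [1,[0,0,0.005],0],
    [1,[0,0,0],0],
    [1,[0,0,0],0],
    [1,[0,0,0],0],
    [1,[0,0,0],0]
  ]
}}

```text
time: 23.68
tool_pos: [584.6, -272.5, 78.9]
eef_rot: [0.0, 0.289, 0.957, -0.0]
wrist_force: [0.9, 0.1, 3.7]
finger_gap: 58.1
gripper_force: 64.5
```

```bash
python3 go.py 584.9 -272.8 80; python3 inhand.py
```

```text
t 23.7 pos [ 584.6 -272.5   78.9] gap 58.1 gf 64.5 F [0.9 0.1 3.7] xang 146.37 tilt 0.01 q6 -1.55
tool shift mm [-0.5 -0.1 -1.1] shares [-0.0006 -0.0001 -0.0013] rows 1 each [-0.0006 -0.0001 -0.0013]
lid in hand: n 10622 [[-26.7, -27.2, -5.4], [0.0, -0.3, -4.1], [26.9, 26.5, 3.4]]
top plane tilt deg [0.  0.1] z -4.1 x range [-27.5  26.3]
```

The lid top is at 83 mm and only the follower's 3.7 N remains, so the catches have snapped over it. I release, lift and look.

{"api": "drive_tool", "payload": {
  "steps": [
    [0.1,[0,0,0],0],
    [0.1,[0,0,0],0],
    [0.1,[0,0,0],0],
    [0.1,[0,0,0],0],
    [0.1,[0,0,-0.02],0],
    [0.1,[0,0,-0.04],0],
    [0.1,[0,0,-0.045],0],
    [0.1,[-0.015,0,-0.045],0],
    [0.1,[-0.03,0,-0.045],0],
    [0.1,[-0.03,0,-0.04],0],
    [0.1,[0,0,0],0],
    [0.1,[0,0,0],0],
    [0.1,[0,0,0],0],
    [0.1,[0,0,0],0],
    [0.1,[0,0,0],0],
    [0.1,[0,0,0],0],
    [0.1,[0,0,0],0]
  ]
}}

```text
time: 25.15
tool_pos: [633.0, -304.6, 264.0]
eef_rot: [-0.001, 0.289, 0.957, 0.0]
wrist_force: [-0.0, 0.9, -0.4]
finger_gap: 76.8
gripper_force: 0.0
```

```bash
cat > magcheck.py <<'E'
from h import *
c=snap("wrist","mc.png"); C=cloud(c); g=c["img"].astype(int)
d=np.linalg.norm(C[...,:2]-np.array([584.7,-272.6]),axis=-1)
m=(g[...,0]>2*g[...,1])&(d<36)&(C[...,2]>60)&(C[...,2]<150); P=C[m]
print("red in bore",m.sum(),"z pct",np.percentile(P[:,2],[5,50,95]).round(1) if m.any() else 0,"mean",P.mean(0).round(1) if m.any() else 0)
if m.any():
    T=P[abs(P[:,2]-np.median(P[:,2]))<3]; p=np.linalg.lstsq(np.c_[T[:,:2]-T[:,:2].mean(0),np.ones(len(T))],T[:,2],rcond=None)[0]; print("tilt",p[:2].round(3),"circle",cv2.minEnclosingCircle(T[:,:2].astype(np.float32)))
E
python3 magcheck.py; python3 go.py 634 160 250
```

```text
red in bore 2813 z pct [89.3 90.6 91.9] mean [ 584.4 -272.4   90.6]
tilt [0.    0.001] circle ((584.83154296875, -273.3059387207031), 29.589319229125977)
t 25.2 pos [ 633.2 -304.7  264.5] gap 76.8 gf 0.0 F [0.3 0.5 0.5] xang 146.37 tilt 0.1 q6 -1.56
tool shift mm [256.7 387.4  14.9] shares [0.3209 0.4843 0.0186] rows 12 each [0.0267 0.0404 0.0016]
```

Held: the lid top is at 90.6 mm (catch at 90), flat and centred. Next lid.

{"api": "drive_tool", "payload": {
  "steps": [
    [0.1,[0.0117,0.0192,0],0],
    [0.1,[0.0217,0.0352,0],0],
    [0.1,[0.0217,0.0352,0],0],
    [0.1,[0.0217,0.0352,0],0],
    [0.1,[0.0217,0.0352,0],0],
    [0.1,[0.0217,0.0352,0],0],
    [0.1,[0.0217,0.0352,0],0],
    [0.1,[0.0217,0.0352,0],0],
    [0.1,[0.0217,0.0352,0],0],
    [0.1,[0.0217,0.0352,0],0],
    [0.1,[0.0217,0.0352,0],0],
    [0.1,[0.0217,0.0352,0],0],
    [0.1,[0.0217,0.0352,0],0],
    [0.1,[0.0217,0.0352,0.005],0],
    [0.1,[0.0117,0.0165,0.005],0],
    [0.1,[0,0,0],0],
    [0.1,[0,0,0],0],
    [0.1,[0,0,0],0],
    [0.1,[0,0,0],0],
    [0.1,[0,0,0],0]
  ]
}}

```text
time: 26.87
tool_pos: [649.1, 157.2, 257.7]
eef_rot: [0.0, 0.29, 0.957, -0.0]
wrist_force: [-0.7, 0.5, -0.2]
finger_gap: 77.0
gripper_force: 0.0
```

```bash
python3 look.py; python3 go.py 598.5 191.2 100
```

```text
([528.7, 185.4], 'z', 38.6, 'bbox', [59, 63], 'pred', [59.0, 64.0], 'px', [238.0, 65.0], 2812)
([598.6, 191.8], 'z', 38.6, 'bbox', [55, 57], 'pred', [56.0, 58.0], 'px', [281.0, 120.0], 2358)
t 26.9 pos [649.1 157.3 257.7] gap 76.6 gf 0.0 F [ 0.1 -0.5  0.2] xang 146.25 tilt 0.02 q6 -0.87
tool shift mm [6.100e+01 1.000e-01 1.577e+02] shares [7.620e-02 1.000e-04 1.971e-01] rows 5 each [0.0152 0.     0.0394]
```

{"api": "drive_tool", "payload": {
  "steps": [
    [0.1,[0.019,0.0007,0.01],0],
    [0.1,[0.019,0,0.02],0],
    [0.1,[0.019,0,0.03],0],
    [0.1,[0.0195,0,0.04],0],
    [0.1,[0,0,0.04],0],
    [0.1,[0,0,0.04],0],
    [0.1,[0,0,0.03],0],
    [0.1,[0,0,0.015],0],
    [0.1,[0,0,0],0],
    [0.1,[0,0,0],0],
    [0.1,[0,0,0],0],
    [0.1,[0,0,0],0],
    [0.1,[0,0,0],0],
    [0.1,[0,0,0],0],
    [0.1,[0,0,0],0],
    [0.1,[0,0,0],0]
  ]
}}

```text
time: 28.25
tool_pos: [598.4, 193.2, 77.9]
eef_rot: [0.0, 0.289, 0.957, 0.0]
wrist_force: [-0.4, 0.1, 0.0]
finger_gap: 76.8
gripper_force: 0.0
```

```bash
python3 go.py 598.6 191.8 34.5
```

```text
t 28.2 pos [598.4 193.2  77.9] gap 76.8 gf 0.0 F [-0.4  0.1  0. ] xang 146.37 tilt 0.05 q6 -0.81
tool shift mm [-1.  -1.1 43.4] shares [-0.0012 -0.0014  0.0543] rows 2 each [-0.0006 -0.0007  0.0271]
```

{"api": "drive_tool", "payload": {
  "steps": [
    [0.1,[-0.0012,-0.0014,0.014],0],
    [0.1,[0,0,0.015],0],
    [0.1,[0,0,0.015],0],
    [0.1,[0,0,0.01],0],
    [0.1,[0,0,0],0],
    [0.1,[0,0,0],0],
    [0.1,[0,0,0],0],
    [0.1,[0,0,0],0],
    [0.1,[0,0,0],0],
    [1,[0,0,0],0],
    [1,[0,0,0],0],
    [1,[0,0,0],0],
    [1,[0,0,0],0],
    [1,[0,0,0],0],
    [1,[0,0,0],0],
    [1,[0,0,0],0]
  ]
}}

```text
time: 29.58
tool_pos: [599.4, 191.9, 35.5]
eef_rot: [0.001, 0.289, 0.957, 0.001]
wrist_force: [-0.3, -0.0, 6.0]
finger_gap: 57.9
gripper_force: 64.7
```

{"api": "drive_tool", "payload": {
  "steps": [
    [1,[0,0,-0.01],0],
    [1,[0,0,-0.03],0],
    [1,[0,0,-0.04],0],
    [1,[0,0,-0.04],0],
    [1,[0,0,-0.04],0],
    [1,[0,0,-0.04],0],
    [1,[0,0,-0.01],0],
    [1,[0,0,0],0],
    [1,[0,0,0],0],
    [1,[0,0,0],0],
    [1,[0,0,0],0]
  ]
}}

```text
time: 30.5
tool_pos: [596.5, 191.4, 199.0]
eef_rot: [-0.003, 0.289, 0.957, -0.001]
wrist_force: [0.1, -0.6, -0.6]
finger_gap: 58.0
gripper_force: 64.1
```

```bash
python3 inhand.py; python3 go.py 584.7 -272.6 195
```

```text
lid in hand: n 12503 [[-26.2, -27.4, -4.5], [4.2, -0.4, -3.1], [28.9, 26.5, 7.4]]
top plane tilt deg [0.3 0.1] z -3.1 x range [-27.1  28.1]
t 30.6 pos [596.7 191.4 199.3] gap 57.9 gf 64.1 F [ 0.2  0.1 -0.4] xang 146.36 tilt 0.3 q6 -0.81
tool shift mm [-247.  -393.     4.7] shares [-0.3088 -0.4912  0.0059] rows 12 each [-0.0257 -0.0409  0.0005]
```

{"api": "drive_tool", "payload": {
  "steps": [
    [1,[-0.0113,-0.0184,0],0],
    [1,[-0.0215,-0.0346,0],0],
    [1,[-0.0215,-0.0346,0],0],
    [1,[-0.0215,-0.0346,0],0],
    [1,[-0.0215,-0.0346,0],0],
    [1,[-0.0215,-0.0346,0],0],
    [1,[-0.0215,-0.0346,0],0],
    [1,[-0.0215,-0.0346,0],0],
    [1,[-0.0215,-0.0346,0],0],
    [1,[-0.0215,-0.0346,0],0],
    [1,[-0.0215,-0.0346,0],0],
    [1,[-0.0215,-0.0346,0],0],
    [1,[-0.0215,-0.0346,0],0],
    [1,[-0.0215,-0.0346,0],0],
    [1,[-0.0155,-0.0252,0],0],
    [1,[0,0,0.02],0],
    [1,[0,0,0.02],0],
    [1,[0,0,0],0],
    [1,[0,0,0],0],
    [1,[0,0,0],0]
  ]
}}

```text
time: 32.22
tool_pos: [583.7, -272.3, 169.8]
eef_rot: [-0.0, 0.289, 0.957, 0.0]
wrist_force: [0.1, -0.7, 1.0]
finger_gap: 57.7
gripper_force: 64.1
```

{"api": "drive_tool", "payload": {
  "steps": [
    [1,[0,0,0],0],
    [1,[0,0,0],0],
    [1,[0,0,0],0],
    [1,[0,0,0],0],
    [1,[0,0,0],0]
  ]
}}

```text
time: 32.63
tool_pos: [584.0, -272.6, 170.7]
eef_rot: [0.0, 0.289, 0.957, -0.0]
wrist_force: [0.6, -0.5, -0.9]
finger_gap: 57.9
gripper_force: 64.1
```

```bash
python3 inhand.py; python3 go.py 584.7 -272.6 138
```

```text
lid in hand: n 12635 [[-26.0, -27.4, -4.5], [4.4, -0.4, -3.1], [29.1, 26.5, 8.7]]
top plane tilt deg [0.3 0.1] z -3.1 x range [-26.9  28.2]
t 32.7 pos [ 583.9 -272.6  170.5] gap 57.9 gf 64.1 F [-0.5  0.6 -1. ] xang 146.38 tilt 0.03 q6 -1.55
tool shift mm [-0.7  0.5 32.5] shares [-0.0008  0.0006  0.0407] rows 1 each [-0.0008  0.0006  0.0407]
```

{"api": "drive_tool", "payload": {
  "steps": [
    [1,[-0.0013,0.0008,0.01],0],
    [1,[0,0,0.02],0],
    [1,[0,0,0.01],0],
    [1,[0,0,0],0],
    [1,[0,0,0],0],
    [1,[0,0,0.007],0],
    [1,[0,0,0.007],0],
    [1,[0,0,0.007],0],
    [1,[0,0,0.007],0],
    [1,[0,0,0],0],
    [1,[0,0,0],0],
    [1,[0,0,0],0],
    [1,[0,0,0],0]
  ]
}}

```text
time: 33.77
tool_pos: [584.9, -272.7, 115.9]
eef_rot: [-0.0, 0.289, 0.957, 0.0]
wrist_force: [0.1, 0.5, 0.0]
finger_gap: 58.2
gripper_force: 64.2
```

```bash
python3 inhand.py; python3 go.py 584.7 -272.6 80
```

```text
lid in hand: n 13126 [[-26.0, -27.3, -4.4], [5.4, -0.3, -3.0], [29.2, 26.5, 26.5]]
top plane tilt deg [0.3 0.2] z -3.1 x range [-26.9  28.2]
t 33.8 pos [ 585.  -272.7  115.9] gap 57.7 gf 64.2 F [ 0.1  0.4 -0.9] xang 146.37 tilt 0.0 q6 -1.55
tool shift mm [ 0.3 -0.1 35.9] shares [ 0.0004 -0.0001  0.0449] rows 1 each [ 0.0004 -0.0001  0.0449]
```

{"api": "drive_tool", "payload": {
  "steps": [
    [1,[0,0,0.005],0],
    [1,[0,0,0.005],0],
    [1,[0,0,0.005],0],
    [1,[0,0,0.005],0],
    [1,[0,0,0.005],0],
    [1,[0,0,0.005],0],
    [1,[0,0,0.005],0],
    [1,[0,0,0.005],0],
    [1,[0,0,0.005],0],
    [1,[0,0,0],0],
    [1,[0,0,0],0],
    [1,[0,0,0],0],
    [1,[0,0,0],0]
  ]
}}

```text
time: 34.9
tool_pos: [586.2, -272.9, 80.7]
eef_rot: [0.001, 0.289, 0.957, 0.0]
wrist_force: [2.2, 1.5, 4.5]
finger_gap: 57.9
gripper_force: 64.6
```

```bash
python3 go.py; python3 inhand.py
```

```text
t 34.9 pos [ 586.2 -272.9   80.7] gap 57.9 gf 64.6 F [2.2 1.5 4.5] xang 146.37 tilt 0.17 q6 -1.55
lid in hand: n 11180 [[-26.3, -27.2, -4.5], [1.6, -0.4, -3.2], [27.9, 26.4, 16.4]]
top plane tilt deg [-0.2  0.2] z -3.2 x range [-27.1  26.4]
```

The top is at about 84 mm with 4.5 N left, so it has snapped in. Release and check.

{"api": "drive_tool", "payload": {
  "steps": [
    [0.1,[0,0,0],0],
    [0.1,[0,0,0],0],
    [0.1,[0,0,0],0],
    [0.1,[0,0,0],0],
    [0.1,[0,0,-0.02],0],
    [0.1,[0,0,-0.04],0],
    [0.1,[0,0,-0.045],0],
    [0.1,[-0.015,0,-0.045],0],
    [0.1,[-0.03,0,-0.045],0],
    [0.1,[-0.03,0,-0.04],0],
    [0.1,[0,0,0],0],
    [0.1,[0,0,0],0],
    [0.1,[0,0,0],0],
    [0.1,[0,0,0],0],
    [0.1,[0,0,0],0],
    [0.1,[0,0,0],0],
    [0.1,[0,0,0],0]
  ]
}}

```text
time: 36.37
tool_pos: [633.5, -304.9, 265.1]
eef_rot: [-0.001, 0.289, 0.957, 0.0]
wrist_force: [-0.1, 0.4, 0.6]
finger_gap: 76.8
gripper_force: 0.0
```

```bash
python3 magcheck.py; python3 go.py 578.5 152 257; python3 - <<'E'
from lids import *
print(*find(snap("top")),sep="\n")
E
```

```text
red in bore 2840 z pct [89.2 90.6 91.8] mean [ 585.2 -272.2   90.6]
tilt [ 0.001 -0.003] circle ((585.7765502929688, -273.0072021484375), 29.798784255981445)
t 36.4 pos [ 633.7 -305.1  265.5] gap 77.1 gf 0.0 F [ 0.1  0.3 -0.3] xang 146.37 tilt 0.1 q6 -1.56
tool shift mm [299. 350.   9.] shares [0.3738 0.4375 0.0113] rows 12 each [0.0312 0.0365 0.0009]
([526.3, 187.1], 'z', 39.2, 'bbox', [18, 19], 'pred', [19.0, 19.0], 'px', [215.0, 223.0], 260)
```

{"api": "drive_tool", "payload": {
  "steps": [
    [0.1,[0.015,0.0155,0],0],
    [0.1,[0.0275,0.0325,0],0],
    [0.1,[0.0275,0.0325,0],0],
    [0.1,[0.0275,0.0325,0],0],
    [0.1,[0.0275,0.0325,0],0],
    [0.1,[0.0275,0.0325,0],0],
    [0.1,[0.0275,0.0325,0],0],
    [0.1,[0.0275,0.0325,0],0],
    [0.1,[0.0275,0.0325,0],0],
    [0.1,[0.0275,0.0325,0],0],
    [0.1,[0.0275,0.0325,0],0],
    [0.1,[0.0275,0.0325,0],0],
    [0.1,[0.0275,0.0325,0.005],0],
    [0.1,[0.018,0.02,0.005],0],
    [0.1,[0.011,0.012,0],0],
    [0.1,[0,0,0],0],
    [0.1,[0,0,0],0],
    [0.1,[0,0,0],0],
    [0.1,[0,0,0],0],
    [0.1,[0,0,0],0]
  ]
}}

```text
time: 38.13
tool_pos: [579.4, 150.2, 258.7]
eef_rot: [0.0, 0.29, 0.957, -0.0]
wrist_force: [-0.5, 1.2, 0.3]
finger_gap: 76.8
gripper_force: 0.0
```

```bash
python3 look.py; python3 go.py 528.5 185.4 75
```

```text
([528.6, 185.1], 'z', 38.6, 'bbox', [55, 58], 'pred', [56.0, 58.0], 'px', [281.0, 120.0], 2356)
t 38.2 pos [579.3 150.4 258.6] gap 77.0 gf 0.0 F [-0.4 -0.5  0.2] xang 146.25 tilt 0.02 q6 -0.87
tool shift mm [ 61.8   0.9 183.6] shares [0.0772 0.0011 0.2295] rows 5 each [0.0154 0.0002 0.0459]
```

{"api": "drive_tool", "payload": {
  "steps": [
    [0.1,[0.019,0.0008,0.01],0],
    [0.1,[0.019,0,0.02],0],
    [0.1,[0.019,0,0.03],0],
    [0.1,[0.0195,0,0.04],0],
    [0.1,[0,0,0.04],0],
    [0.1,[0,0,0.04],0],
    [0.1,[0,0,0.03],0],
    [0.1,[0,0,0.0185],0],
    [0.1,[0,0,0],0],
    [0.1,[0,0,0],0],
    [0.1,[0,0,0],0],
    [0.1,[0,0,0],0],
    [0.1,[0,0,0],0],
    [0.1,[0,0,0],0],
    [0.1,[0,0,0],0],
    [0.1,[0,0,0],0]
  ]
}}

```text
time: 39.52
tool_pos: [528.6, 186.2, 76.2]
eef_rot: [0.0, 0.289, 0.957, 0.0]
wrist_force: [0.6, -0.6, -0.5]
finger_gap: 76.9
gripper_force: 0.0
```

```bash
python3 go.py 528.6 185.1 34.5
```

```text
t 39.5 pos [528.6 186.2  76.2] gap 76.9 gf 0.0 F [ 0.6 -0.6 -0.5] xang 146.37 tilt 0.05 q6 -0.8
tool shift mm [-0.6 -0.9 41.7] shares [-0.0007 -0.0011  0.0521] rows 2 each [-0.0004 -0.0006  0.0261]
```

{"api": "drive_tool", "payload": {
  "steps": [
    [0.1,[-0.0007,-0.0011,0.013],0],
    [0.1,[0,0,0.015],0],
    [0.1,[0,0,0.014],0],
    [0.1,[0,0,0.01],0],
    [0.1,[0,0,0],0],
    [0.1,[0,0,0],0],
    [0.1,[0,0,0],0],
    [0.1,[0,0,0],0],
    [0.1,[0,0,0],0],
    [1,[0,0,0],0],
    [1,[0,0,0],0],
    [1,[0,0,0],0],
    [1,[0,0,0],0],
    [1,[0,0,0],0],
    [1,[0,0,0],0],
    [1,[0,0,0],0]
  ]
}}

```text
time: 40.85
tool_pos: [529.4, 185.3, 35.2]
eef_rot: [0.001, 0.289, 0.957, 0.001]
wrist_force: [1.2, 0.2, 5.6]
finger_gap: 58.2
gripper_force: 64.6
```

{"api": "drive_tool", "payload": {
  "steps": [
    [1,[0,0,-0.01],0],
    [1,[0,0,-0.03],0],
    [1,[0,0,-0.04],0],
    [1,[0,0,-0.04],0],
    [1,[0,0,-0.04],0],
    [1,[0,0,-0.04],0],
    [1,[0,0,-0.01],0],
    [1,[0,0,0],0],
    [1,[0,0,0],0],
    [1,[0,0,0],0],
    [1,[0,0,0],0],
    [1,[0,0,0],0],
    [1,[0,0,0],0],
    [1,[0,0,0],0],
    [1,[0,0,0],0]
  ]
}}

```text
time: 42.1
tool_pos: [528.1, 185.0, 201.5]
eef_rot: [-0.0, 0.289, 0.957, -0.0]
wrist_force: [-0.3, 0.4, -0.6]
finger_gap: 58.1
gripper_force: 64.2
```

```bash
python3 inhand.py; python3 go.py 584.7 -272.6 195
```

```text
lid in hand: n 12632 [[-25.2, -27.5, -4.7], [5.0, -0.3, -3.4], [29.7, 26.9, 6.9]]
top plane tilt deg [0.3 0.1] z -3.4 x range [-26.2  29.2]
t 42.1 pos [528.2 185.  201.8] gap 57.6 gf 64.2 F [-0.1  0.2 -0.1] xang 146.36 tilt 0.03 q6 -0.8
tool shift mm [-300.5 -349.7    6.8] shares [-0.3757 -0.4372  0.0085] rows 12 each [-0.0313 -0.0364  0.0007]
```

{"api": "drive_tool", "payload": {
  "steps": [
    [1,[-0.015,-0.0155,0],0],
    [1,[-0.0275,-0.0325,0],0],
    [1,[-0.0275,-0.0325,0],0],
    [1,[-0.0275,-0.0325,0],0],
    [1,[-0.0275,-0.0325,0],0],
    [1,[-0.0275,-0.0325,0],0],
    [1,[-0.0275,-0.0325,0],0],
    [1,[-0.0275,-0.0325,0],0],
    [1,[-0.0275,-0.0325,0],0],
    [1,[-0.0275,-0.0325,0],0],
    [1,[-0.0275,-0.0325,0],0],
    [1,[-0.0275,-0.0325,0],0],
    [1,[-0.0275,-0.0325,0],0],
    [1,[-0.02,-0.02,0],0],
    [1,[-0.012,-0.0117,0],0],
    [1,[0,0,0.02],0],
    [1,[0,0,0.02],0],
    [1,[0,0,0],0],
    [1,[0,0,0],0],
    [1,[0,0,0],0]
  ]
}}

```text
time: 43.82
tool_pos: [586.1, -272.7, 170.7]
eef_rot: [0.0, 0.289, 0.957, -0.0]
wrist_force: [0.6, -0.3, 0.9]
finger_gap: 58.1
gripper_force: 64.2
```

{"api": "drive_tool", "payload": {
  "steps": [
    [1,[0,0,0],0],
    [1,[0,0,0],0],
    [1,[0,0,0],0],
    [1,[0,0,0],0],
    [1,[0,0,0],0]
  ]
}}

```text
time: 44.23
tool_pos: [585.8, -273.2, 170.5]
eef_rot: [0.0, 0.289, 0.957, -0.0]
wrist_force: [0.3, 0.9, -0.1]
finger_gap: 57.7
gripper_force: 64.2
```

```bash
python3 inhand.py; python3 go.py 585.3 -273 138
```

```text
lid in hand: n 12749 [[-25.1, -27.5, -4.7], [5.3, -0.3, -3.3], [29.8, 26.9, 8.5]]
top plane tilt deg [0.3 0.1] z -3.3 x range [-26.1  29.3]
t 44.3 pos [ 585.8 -273.2  170.4] gap 58.2 gf 64.2 F [-0.5 -0.2  0.2] xang 146.37 tilt 0.03 q6 -1.55
tool shift mm [ 0.5 -0.1 32.4] shares [ 0.0007 -0.0001  0.0405] rows 1 each [ 0.0007 -0.0001  0.0405]
```

{"api": "drive_tool", "payload": {
  "steps": [
    [1,[0,0,0.01],0],
    [1,[0,0,0.02],0],
    [1,[0,0,0.01],0],
    [1,[0,0,0],0],
    [1,[0,0,0],0],
    [1,[0,0,0.007],0],
    [1,[0,0,0.007],0],
    [1,[0,0,0.007],0],
    [1,[0,0,0.007],0],
    [1,[0,0,0],0],
    [1,[0,0,0],0],
    [1,[0,0,0],0],
    [1,[0,0,0],0]
  ]
}}

```text
time: 45.37
tool_pos: [585.7, -273.2, 115.8]
eef_rot: [-0.0, 0.289, 0.957, 0.0]
wrist_force: [-0.5, -0.1, -0.4]
finger_gap: 58.0
gripper_force: 64.2
```

```bash
python3 inhand.py; python3 go.py 585.7 -273.2 80
```

```text
lid in hand: n 13146 [[-25.0, -27.4, -4.7], [6.2, -0.3, -3.3], [29.7, 26.9, 26.6]]
top plane tilt deg [0.3 0.1] z -3.3 x range [-26.   29.2]
t 45.4 pos [ 585.7 -273.2  115.9] gap 57.8 gf 64.2 F [-0.5  0.1 -0.9] xang 146.37 tilt 0.01 q6 -1.55
tool shift mm [ 0.  -0.  35.9] shares [ 0.     -0.      0.0448] rows 1 each [ 0.     -0.      0.0448]
```

{"api": "drive_tool", "payload": {
  "steps": [
    [1,[0,0,0.005],0],
    [1,[0,0,0.005],0],
    [1,[0,0,0.005],0],
    [1,[0,0,0.005],0],
    [1,[0,0,0.005],0],
    [1,[0,0,0.005],0],
    [1,[0,0,0.005],0],
    [1,[0,0,0.005],0],
    [1,[0,0,0.006],0],
    [1,[0,0,0],0],
    [1,[0,0,0],0],
    [1,[0,0,0],0],
    [1,[0,0,0],0]
  ]
}}

```text
time: 46.5
tool_pos: [587.0, -273.4, 79.8]
eef_rot: [0.002, 0.289, 0.957, 0.0]
wrist_force: [3.3, 2.3, 4.8]
finger_gap: 57.8
gripper_force: 64.8
```

```bash
python3 go.py; python3 inhand.py
```

```text
t 46.5 pos [ 587.  -273.4   79.8] gap 57.8 gf 64.8 F [3.3 2.3 4.8] xang 146.37 tilt 0.17 q6 -1.55
lid in hand: n 11311 [[-25.2, -27.3, -4.8], [2.6, -0.3, -3.4], [28.6, 26.6, 22.3]]
top plane tilt deg [-0.   0.1] z -3.4 x range [-25.9  26.8]
```

{"api": "drive_tool", "payload": {
  "steps": [
    [0.1,[0,0,0],0],
    [0.1,[0,0,0],0],
    [0.1,[0,0,0],0],
    [0.1,[0,0,0],0],
    [0.1,[0,0,-0.02],0],
    [0.1,[0,0,-0.04],0],
    [0.1,[0,0,-0.045],0],
    [0.1,[-0.015,0,-0.045],0],
    [0.1,[-0.03,0,-0.045],0],
    [0.1,[-0.03,0,-0.04],0],
    [0.1,[0,0,0],0],
    [0.1,[0,0,0],0],
    [0.1,[0,0,0],0],
    [0.1,[0,0,0],0],
    [0.1,[0,0,0],0],
    [0.1,[0,0,0],0],
    [0.1,[0,0,0],0]
  ]
}}

```text
time: 47.97
tool_pos: [634.2, -305.4, 264.2]
eef_rot: [-0.001, 0.289, 0.957, 0.0]
wrist_force: [-0.4, -0.1, 0.8]
finger_gap: 76.8
gripper_force: 0.0
```

```bash
python3 magcheck.py; python3 - <<'E'
from lids import *
a=snap("top"); b=snap("scene"); print(find(a,amin=5),find(b,amin=5))
im=np.zeros((600,800,3),np.uint8)
m=cv2.imread("pics/mc.png")[:,:,::-1]
im[:300,:400]=cv2.resize(a["img"][100:250,150:350],(400,300)); im[:300,400:]=cv2.resize(b["img"][130:280,250:450],(400,300)); im[300:,:400]=cv2.resize(m[60:210,180:380],(400,300)); im[300:,400:]=cv2.resize(b["img"][200:350,120:320],(400,300))
cv2.imwrite("pics/chk.png",im[:,:,::-1])
# unit frame from top: bar
C=cloud(a); y=np.radians(-4.75); ex=np.array([np.cos(y),np.sin(y)]); ey=np.array([-ex[1],ex[0]])
l=C[...,:2]-np.array([767,105]); X=l@ex; Y=l@ey
k=(abs(C[...,2]-50)<7)&(X<-315)&(X>-370)&(abs(Y)<50); print("bar X (top cam)",np.median(X[k]),k.sum())
E
```

```text
red in bore 2863 z pct [89.3 90.6 91.9] mean [ 585.2 -272.3   90.6]
tilt [-0.    -0.002] circle ((586.1685791015625, -273.5936279296875), 29.671979904174805)
[] []
bar X (top cam) -341.88241683588353 119
```

View pics/chk.png

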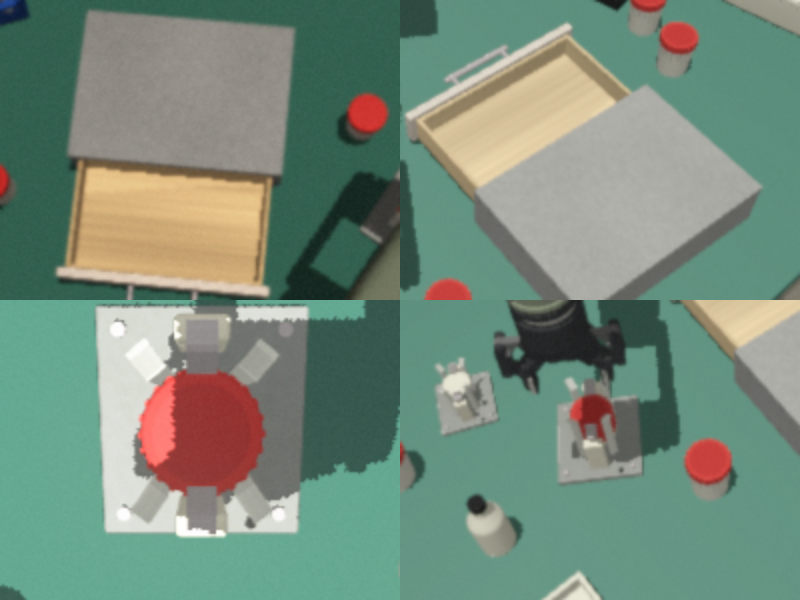

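The check picture shows an empty drawer (top views), and the lid in the bore at (202,432) lies under both catches, top at 90.6 mm, flat. Now I shut the drawer by pushing the bar with closed fingers.

{"api": "drive_tool", "payload": {
  "steps": [
    [1,[0,0,0],-1],
    [1,[0,0,0],-1],
    [1,[0,0,0],-1],
    [1,[0,0,0],-1],
    [1,[0,0,0],-1],
    [1,[0,0,0],-1],
    [1,[0,0,0],-1],
    [1,[0,0,0],-0.22],
    [1,[0,0,0],0],
    [1,[0,0,0],0],
    [1,[0,0,0],0]
  ]
}}

```text
time: 49.03
tool_pos: [634.9, -305.9, 265.6]
eef_rot: [0.0, 0.042, 0.999, -0.0]
wrist_force: [0.3, -0.7, 0.4]
finger_gap: -0.1
gripper_force: 0.0
```

```bash
python3 go.py 384 137 200
```

```text
t 49.0 pos [ 634.9 -305.9  265.6] gap -0.1 gf 0.0 F [ 0.3 -0.7  0.4] xang 175.19 tilt 0.0 q6 -2.06
tool shift mm [287.1 420.3  65.6] shares [0.3589 0.5254 0.0819] rows 13 each [0.0276 0.0404 0.0063]
```

{"api": "drive_tool", "payload": {
  "steps": [
    [1,[0.012,0.0175,0],0],
    [1,[0.0239,0.035,0],0],
    [1,[0.0239,0.035,0],0],
    [1,[0.0239,0.035,0],0],
    [1,[0.0239,0.035,0],0],
    [1,[0.0239,0.035,0],0],
    [1,[0.0239,0.035,0],0],
    [1,[0.0239,0.035,0],0],
    [1,[0.0239,0.035,0],0],
    [1,[0.0239,0.035,0.01],0],
    [1,[0.0239,0.035,0.015],0],
    [1,[0.0239,0.035,0.015],0],
    [1,[0.0239,0.035,0.02],0],
    [1,[0.0239,0.035,0.02],0],
    [1,[0.0239,0.035,0],0],
    [1,[0.0121,0.0175,0],0],
    [1,[0,0,0],0],
    [1,[0,0,0],0],
    [1,[0,0,0],0],
    [1,[0,0,0],0]
  ]
}}

```text
time: 50.7
tool_pos: [384.7, 135.6, 202.0]
eef_rot: [0.001, 0.042, 0.999, -0.0]
wrist_force: [-0.5, 0.5, 0.2]
finger_gap: -0.1
gripper_force: 0.0
```

```bash
python3 go.py 384 137 47
```

```text
t 50.7 pos [384.7 135.6 202. ] gap -0.1 gf 0.0 F [-0.5  0.5  0.2] xang 175.16 tilt 0.07 q6 -1.36
tool shift mm [  1.    1.4 155. ] shares [0.0012 0.0017 0.1937] rows 4 each [0.0003 0.0004 0.0484]
```

{"api": "drive_tool", "payload": {
  "steps": [
    [1,[0,0.0015,0.02],0],
    [1,[0,0,0.04],0],
    [1,[0,0,0.045],0],
    [1,[0,0,0.045],0],
    [1,[0,0,0.03],0],
    [1,[0,0,0.0135],0],
    [1,[0,0,0],0],
    [1,[0,0,0],0],
    [1,[0,0,0],0],
    [1,[0,0,0],0],
    [1,[0,0,0],0]
  ]
}}

```text
time: 51.62
tool_pos: [385.3, 137.6, 48.1]
eef_rot: [0.002, 0.042, 0.999, 0.0]
wrist_force: [0.1, -0.8, -0.3]
finger_gap: 0.2
gripper_force: 0.0
```

{"api": "drive_tool", "payload": {
  "steps": [
    [1,[-0.008,0,0],0],
    [1,[-0.01,0,0],0],
    [1,[-0.01,0,0],0],
    [1,[-0.015,0,0],0],
    [1,[-0.015,0,0],0],
    [1,[-0.015,0,0],0],
    [1,[-0.015,0,0],0],
    [1,[-0.015,0,0],0],
    [1,[-0.015,0,0],0],
    [1,[-0.015,0,0],0],
    [1,[-0.015,0,0],0],
    [1,[-0.015,0,0],0],
    [1,[-0.015,0,0],0],
    [1,[-0.015,0,0],0],
    [1,[-0.01,0,0],0],
    [1,[-0.01,0,0],0],
    [1,[-0.01,0,0],0],
    [1,[-0.006,0,0],0],
    [1,[0,0,0],0],
    [1,[0,0,0],0]
  ]
}}

```text
time: 53.28
tool_pos: [566.7, 122.3, 46.7]
eef_rot: [0.0, 0.041, 0.999, -0.0]
wrist_force: [-0.9, -1.1, 0.1]
finger_gap: 0.0
gripper_force: 0.0
```

```bash
python3 go.py; cat > bar.py <<'E'
from h import *
y=np.radians(-4.75); ex=np.array([np.cos(y),np.sin(y)]); ey=np.array([-ex[1],ex[0]])
o=ctrl.get_obs(); print("tcp X",(o["tool_pos"][:2]-[767,105])@ex)
for n in("top","scene"):
    c=snap(n,"end_"+n+".png"); C=cloud(c); l=C[...,:2]-np.array([767,105]); X=l@ex; Y=l@ey; g=c["img"].astype(int)
    k=(abs(C[...,2]-50)<7)&(X<-150)&(X>-200)&(abs(Y)>22)&(abs(Y)<62)
    print(n,"bar X",np.median(X[k]).round(1),k.sum())
E
python3 bar.py
```

```text
t 53.3 pos [566.7 122.3  46.7] gap 0.0 gf 0.0 F [-0.9 -1.1  0.1] xang 175.25 tilt 0.02 q6 -1.42
tcp X -201.0438169507211
top bar X -166.6 33
scene bar X -179.6 90
```

{"api": "drive_tool", "payload": {
  "steps": [
    [1,[-0.004,0,0],0],
    [1,[-0.004,0,0],0],
    [1,[-0.004,0,0],0],
    [1,[-0.004,0,0],0],
    [1,[-0.003,0,0],0],
    [1,[0,0,0],0],
    [1,[0,0,0],0],
    [1,[0,0,0],0]
  ]
}}

```text
time: 54.05
tool_pos: [582.0, 121.1, 47.0]
eef_rot: [0.0, 0.041, 0.999, 0.0]
wrist_force: [-0.5, 0.1, 0.8]
finger_gap: -0.0
gripper_force: 0.0
```

```bash
python3 go.py; python3 bar.py
```

```text
t 54.0 pos [582.  121.1  47. ] gap -0.0 gf 0.0 F [-0.5  0.1  0.8] xang 175.25 tilt 0.06 q6 -1.43
tcp X -185.68509712090778
top bar X -160.2 19
scene bar X -166.5 85
```

{"api": "drive_tool", "payload": {
  "steps": [
    [1,[-0.002,0,0],0],
    [1,[-0.002,0,0],0],
    [1,[0,0,0],0],
    [1,[0,0,0],0],
    [1,[0,0,0],0],
    [1,[0,0,0],0]
  ]
}}

```text
time: 54.65
tool_pos: [584.9, 120.9, 46.8]
eef_rot: [0.0, 0.041, 0.999, 0.0]
wrist_force: [0.4, -0.9, 0.5]
finger_gap: -0.3
gripper_force: 0.0
```

{"api": "drive_tool", "payload": {
  "steps": [
    [1,[-0.0025,0,0],0],
    [1,[-0.0025,0,0],0],
    [1,[0,0,0],0],
    [1,[0,0,0],0],
    [1,[0,0,0],0],
    [1,[0,0,0],0]
  ]
}}

```text
time: 55.15
tool_pos: [586.0, 120.8, 46.4]
eef_rot: [-0.003, 0.041, 0.999, -0.0]
wrist_force: [-7.3, 0.3, 5.9]
finger_gap: 0.1
gripper_force: 3.6
```

```bash
python3 bar.py
```

```text
tcp X -181.64405985900768
top bar X -157.5 15
scene bar X -162.3 84
```

The push force rose to 7 N at the stop, so the drawer is shut. I back off, rise and verify.

{"api": "drive_tool", "payload": {
  "steps": [
    [1,[0.01,0,0],0],
    [1,[0.03,0,0],0],
    [1,[0.03,0,0],0],
    [1,[0.01,0,-0.02],0],
    [1,[0,0,-0.04],0],
    [1,[0,0,-0.045],0],
    [1,[0,0,-0.045],0],
    [1,[0,0,-0.045],0],
    [1,[0,0,-0.02],0],
    [1,[0,0,0],0],
    [1,[0,0,0],0],
    [1,[0,0,0],0],
    [1,[0,0,0],0],
    [1,[0,0,0],0],
    [1,[0,0,0],0]
  ]
}}

```text
time: 56.5
tool_pos: [524.1, 125.8, 217.0]
eef_rot: [-0.002, 0.041, 0.999, -0.0]
wrist_force: [0.7, -0.1, 0.1]
finger_gap: 0.0
gripper_force: 0.0
```

```bash
python3 go.py; python3 bar.py; python3 - <<'E'
from h import *
for n in("top","scene"):
    c=snap(n); C=cloud(c); g=c["img"].astype(int)
    d=np.linalg.norm(C[...,:2]-np.array([584.7,-272.6]),axis=-1)
    m=(g[...,0]>2*g[...,1])&(d<36)&(C[...,2]>60); print(n,m.sum(),np.median(C[m],axis=0).round(1) if m.any() else 0)
E
```

```text
t 56.5 pos [524.1 125.8 217. ] gap 0.0 gf 0.0 F [ 0.7 -0.1  0.1] xang 175.24 tilt 0.18 q6 -1.41
tcp X -243.83313916275875
top bar X -166.5 51
scene bar X -163.3 88
top 264 [ 584.3 -269.8   90.4]
scene 246 [ 585.9 -273.    91.4]
```

View pics/end_scene.png

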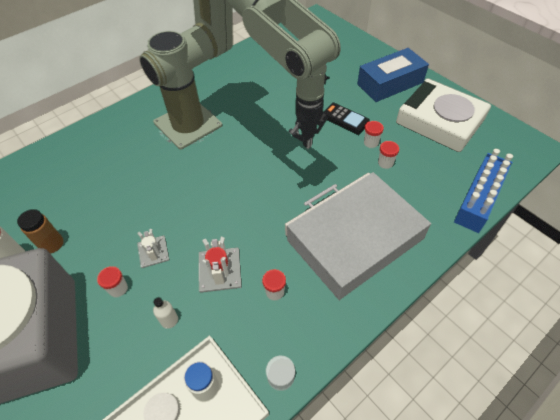

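The scene shows the drawer shut (bar at (321,195), as at the start), the lid under the catches at (216,258), and the bystanders unmoved. I hand in.

```bash
python3 -c "
from workcell import ctrl
print(ctrl.close_job())"
```

```text
the job is handed in; nothing more can be done
None
```

All three lids in the drawer are loaded and held under the magazine's catches, the drawer is pushed shut, and the job is handed in (no verdict was returned); the fourth lid was absent and nothing else was moved.

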